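# Set the depth gauge in its setting block and park it on the rest

## Task

Take the depth gauge out of its wooden stall by the handle and lay it in the setting block, handle end against the back stop and rod towards the anvil. Let go and roll its thumbwheel with a fingertip (exposed rim towards the handle; do not touch the rod) until the rod touches the anvil, with the gauge still against the stop. Then take the gauge again by its head and park it on the steel rest, handle down in the channel and head flat on the plate, with the rod left as set and the other things on the bench left where they are.

Things in the scene. Friction and masses are not known exactly. Their poses are not given: they have to be found in the camera images.
- gauge_head (a point): Centre of the depth gauge's aluminium head, 56 x 34 x 34 mm (x, y, z), 17 mm above its underside. The gauge (0.3 kg, loose, one instrument) has a black handle behind (-x) and a thin steel rod in front (+x); z up. It rests on the head's underside alone, the handle 10 mm clear of that plane. Second grasp: the head's sides, 34 mm apart along y; the wheel stands free between the fingers.
- gauge_handle (a point): Grasp point on the gauge's handle, mid-section, 72 mm behind the head's centre, 21 mm above the gauge's underside. The handle is a bar 18 mm wide (y), 22 mm high (z) and 82 mm long, from 28 to 110 mm behind the head's centre. Axes as the head.
- handle_end (a point): Centre of the flat rear end of the handle, 110 mm behind the head's centre.
- wheel_top (a point): Top of the thumbwheel's rim, 41 mm above the gauge's underside, mid-head. Ridged wheel, 34 mm diameter, 9 wide, axis along y, in a slot; only 7 mm stands out. Sprung, with the rod: sinks up to 3 mm (2 to 6.5 N); press 3 to 6 N and drag. Top dragged towards the handle (-x) sends the rod out 0.7 mm per mm of rim; the other way draws it in. Stays where left; the finger slips once the rod is stopped.
- rod (a joint): How far the rod has been rolled out, m: 0 fully in (then it stands 4 mm out of the head's front face), up to 0.032. It is 9 mm thick, its axis 12 mm above the gauge's underside, and starts at 0.
- rod_tip (a point): Centre of the rod's front end (32 mm ahead of the head's centre when fully in).
- stall: Wooden stall where the gauge starts: its head stands between two walls (42 mm apart, 60 mm long, 44 mm high above the plate), the handle overhangs free towards the robot. Only the handle can be grasped there; lift straight up. Origin: underside, midway between the walls; plate 12 mm thick; x along the walls, as the gauge's.
- cradle: Setting block fixed on the bench: grey plate 230 x 84 mm, 12 mm thick; origin underside centre, x from stop to anvil. A steel back stop (56 mm wide, 42 mm above the plate) stands at the robot's end, its face at x = -90 mm looking to +x. The gauge lies along x on the plate's middle; home against the stop its head's centre is at x = +20 mm.
- stop_face (a point): Middle of the back stop's face, 33 mm above the setting block's underside.
- anvil: Steel anvil bolted across the setting block, at a place that differs from time to time: 16 mm long (x), 60 mm wide, 34 mm high; origin centre of its underside, on the plate; axes as the setting block.
- anvil_face (a point): The point on the anvil's face (looking to -x, at the stop) that the rod meets, 12 mm above the plate. With the gauge home the rod has 12 to 24 mm to go.
- rest: Dark steel rest fixed on the bench: plate 12 mm thick, x -130 to +50 mm, 76 mm wide. Over x -120 to -48 mm two walls 45 mm above the plate, 26 mm apart inside, form a channel for the handle, closed at x = -120, open on top and to +x. Origin: underside, below where the head's centre belongs; x as the gauge's. No room for fingers at the handle: lower the gauge by its head.
- screwdriver: Bystander, to be left alone: a screwdriver 180 mm long on the bench; origin on its underside.
- wrench: Bystander, to be left alone: a spanner 170 mm long on the bench; origin on its underside.
- bearing: Bystander, to be left alone: a steel ring bearing 38 mm across, 12 mm high on the bench; origin on its underside.
- pedal: Bystander, to be left alone: a black bicycle pedal about 62 x 62 x 22 mm on the bench; origin on its underside.
- cone_nut: Bystander, to be left alone: a small steel cone nut 28 mm across, 18 mm high on the bench; origin on its underside.
- grease: Bystander, to be left alone: a metal can 60 mm across, 85 mm high on the bench; origin on its underside.
- jar: Bystander, to be left alone: a glass jar 64 mm across, 80 mm high on the bench; origin on its underside.
There are look-alikes about, which are no part of the job. Leave any turquoise or yellow look-alike of the cradle alone.

How it is judged:
On the way, in this order (a step that is already met when the one before it is completed fails the run):
1. the gauge lies in the setting block, released, handle end against the back stop (within 7 mm), rod not yet out to the anvil (x of handle_end in the frame of cradle between -0.093 and -0.083 m and y of gauge_head in the frame of cradle between -0.014 and 0.014 m and z of gauge_head in the frame of cradle between 0.025 and 0.033 m and angle between the x axis of gauge_head and the x axis of cradle, either way round below 0.15 rad and angle between gauge_head's own z axis and vertical below 0.06 rad and contact force between gauge and the fingers below 0.2 N and x of rod_tip in the frame of anvil_face below -0.006 m), for 0.2 s.
2. the rod is out against the anvil (within 2 mm) with the gauge released and its handle end within 2.5 mm of the back stop (x of handle_end in the frame of cradle between -0.093 and -0.083 m and y of gauge_head in the frame of cradle between -0.014 and 0.014 m and z of gauge_head in the frame of cradle between 0.025 and 0.033 m and angle between the x axis of gauge_head and the x axis of cradle, either way round below 0.15 rad and angle between gauge_head's own z axis and vertical below 0.06 rad and contact force between gauge and the fingers below 0.2 N and x of rod_tip in the frame of anvil_face above -0.002 m and x of handle_end in the frame of cradle below -0.0875 m), for 0.2 s.
At the end, for the whole second after the job is handed in: The gauge lies still and flat on the steel rest, handle down in the channel (head's centre within 12 mm behind to 16 mm ahead of its place, 8 mm sideways, 4 mm in height, 0.2 rad in line), and the rod is still out by what reaches from stop to anvil, within 3 mm (x of gauge_head in the frame of rest between -0.012 and 0.016 m and y of gauge_head in the frame of rest between -0.008 and 0.008 m and z of gauge_head in the frame of rest between 0.025 and 0.033 m and angle between the x axis of gauge_head and the x axis of rest, either way round below 0.2 rad and angle between gauge_head's own z axis and vertical below 0.06 rad and x of gauge_head in the frame of handle_end above 0 m and x of handle_end in the frame of rest below -0.08 m and linear speed of gauge below 0.02 m/s and ((x of anvil in the frame of cradle below 0.073 m and value of joint rod between 0.0095 and 0.0155 m) or (x of anvil in the frame of cradle between 0.073 and 0.074 m and value of joint rod between 0.0105 and 0.0165 m) or (x of anvil in the frame of cradle between 0.074 and 0.075 m and value of joint rod between 0.0115 and 0.0175 m) or (x of anvil in the frame of cradle between 0.075 and 0.076 m and value of joint rod between 0.0125 and 0.0185 m) or (x of anvil in the frame of cradle between 0.076 and 0.077 m and value of joint rod between 0.0135 and 0.0195 m) or (x of anvil in the frame of cradle between 0.077 and 0.078 m and value of joint rod between 0.0145 and 0.0205 m) or (x of anvil in the frame of cradle between 0.078 and 0.079 m and value of joint rod between 0.0155 and 0.0215 m) or (x of anvil in the frame of cradle between 0.079 and 0.08 m and value of joint rod between 0.0165 and 0.0225 m) or (x of anvil in the frame of cradle between 0.08 and 0.081 m and value of joint rod between 0.0175 and 0.0235 m) or (x of anvil in the frame of cradle between 0.081 and 0.082 m and value of joint rod between 0.0185 and 0.0245 m) or (x of anvil in the frame of cradle between 0.082 and 0.083 m and value of joint rod between 0.0195 and 0.0255 m) or (x of anvil in the frame of cradle above 0.083 m and value of joint rod between 0.0205 and 0.0265 m))); the robot touches nothing.
It fails at once if the fingers push or pull the rod itself (contact force between rod and the fingers above 0.5 N).
It fails at once if one of the other things on the bench is shifted by more than 3 cm (distance of any of screwdriver, wrench, bearing, pedal, cone_nut, grease, jar from where it was at the start of the episode above 0.03 m).
It also fails if it takes over 61 s, if anything falls off the work surface, if the arm or the gripper's body presses on something with over 40 N, if the wrist force passes 120 N, or if a joint passes its speed limit or range.

## Robot

A 6-joint arm with a two-finger parallel gripper is mounted at the origin on the work surface. World frame = base frame: x ahead of the robot, y to its left, z up, the work surface at z = 0. Lengths are in m, angles in rad, forces in N, time in s.
With the tool pointing down it reaches from about 0.3 to 0.775 m from the base axis. Payload 14.6 kg.
Tool frame: the origin (TCP) lies midway between the tips of the shut fingers; the grasp point (between the pads) lies 19 mm behind it (arm.grip_point_offset is the distance from the TCP to the grasp point, in m); y points along the fingers, x is the direction in which the jaws open and shut, and the axes are right-handed (so a half turn about y gives the same grasp; the last joint's range is limited). The gripper opens to 85 mm and grips with 20 to 120 N. Pads are 22 mm wide; open, the fingers measure 114 mm over their backs; the gripper's body (76 mm by 85 mm) begins 54 mm behind the grasp point. The pads swing forward as they close: fully open they stand 13 mm farther back than shut.
Start: joints at [-1.203, 0.3, 1.521, -0, 1.321, -0.067], TCP at [0.232, -0.499, 0.231] pointing down, gripper open.
Joint ranges: [-3.03, 3.03], [-0.79, 2.21], [0.23, 2.52], [-1.04, 4.18], [0, 3.07], [-2.55, 2.55]. Speed limits (rad/s): [2.22, 2.22, 2.57, 3.14, 3.14, 3.14].

## Interface

Orientations are given as a unit quaternion [w, x, y, z].
In Python, from cell import telemetry, cams, arm, finder gives the robot as it stands. The module is installed in compiled form; this text tells all that it offers.
- The arm moves only by the shell command python3 -m pendant 'ROWS' [OPENING]. ROWS is JSON, a list of rows, each a list of 2 entries, a list of its own where there are three numbers: the shift along the tool's x, y, z as a fraction of full scale, then the turn, a rotation vector about the tool's x, y, z as a fraction of full scale. A call has 1 to 5 rows; each row shifts and turns the commanded pose from where the row before left it, along the tool's axes as they then stand; what a row does not reach is not made up. Full scale, the value 1, is 0.03 m for a shift and 0.1 rad for a turn. A row lasts 1/12 s, in which the tool goes at most 41.7 mm and 7.16 degrees, less where a joint would pass 70% of its speed; a pose out of reach is approached as far as the arm can. A call with a number of a shift or a turn outside -1 to 1 is refused whole. A call with a gripper value outside its range is refused whole. OPENING is the opening, from -1 (shut) to 1 (fully open), set as the call begins (- or left out, the last holds). The fingers move at their own pace and stop on an object; the grip force is fixed at half the most. Time passes only in rows, so rows that do not move let the fingers close. It gives the time, the measured TCP pose, the force and the opening at its end, in the units of the state.
- telemetry.state(): the state, without advancing time (a new reading comes with each control period).
- cams.get_image(name): name is "side" or "top"; returns a dict with "pixels" (400x640x3 uint8, red, green, blue), "fov_y" (degrees; the focal length in pixels is half the picture's height over the tangent of half this angle, whatever the lens; pixels are square), "cx", "cy" (the principal point, pixels), "extrinsics" (4x4, takes a point from camera to world coordinates). Camera axes: x right, y down, z forward; pixel columns grow to the right and rows downward; lengths in m; the calibration is good to about 2 mm. A picture is of the moment at which its call begins. There is no depth.
- arm.sign_off(): hands the job in, once; it reports no verdict.
Trained networks look in the newest picture that a camera, given by its name, has taken for a name from the list of things; names that differ only in an ending like _2 or _b are one class to them, and where a whole thing is asked for, a point or a joint stands for the part that bears it (a point fixed in the world has none). Each returns a list of dicts, best first, with "conf" (0 to 1); they miss things now and then, are a little off and sometimes report something else, mostly with a low value. They report only what shows in the picture. A call takes as long as a camera call. They do not tell look-alikes from the thing itself.
- finder.silhouettes(label, camera): "pixels" (400x640 bool, what is visible of it) and "box" ([left, top, right, bottom] in pixels, round what is visible of it).
- finder.mark_of(label, camera): "position" ([row, column] in pixels: a listed point, or the origin of a listed thing).
The state is a dict: "time": time; "q": joint angles; "qvel": joint speeds; "tau": joint torques, N m; "position": TCP position; "tcp_rot": TCP orientation; "wrist_force": force on the tool from outside, world axes, zero at the start; "ft_torque": the same for the moment, N m; "width": finger opening in m.
Only numpy, scipy, OpenCV 4.12 (cv2) and the standard library are available. Lean on these libraries where they do the work, as an engineer would, in place of code of your own. Each camera call takes 0.05 s, during which the arm holds its last target.

## Working session

There is one attempt and no reset: what is moved stays moved. The work goes in short steps, Python scripts to look and compute and a shell command to move; the robot and the scene stay as the last step left them, time stands still between calls to the robot, and variables do not carry over. Pictures are saved under pics/ and viewed, and the job is handed in when it is done.

```bash
ls; mkdir -p pics; python3 - <<'E'
from cell import telemetry, cams, arm, finder
import cv2, numpy as np
s=telemetry.state(); print(s)
print(arm.grip_point_offset)
for c in ("side","top"):
    im=cams.get_image(c); print(c,im["fov_y"],im["cx"],im["cy"],im["extrinsics"].round(4).tolist() if hasattr(im["extrinsics"],'round') else im["extrinsics"])
    cv2.imwrite(f"pics/{c}0.png",im["pixels"][:,:,::-1])
E
```

```text
pics
{'time': 0.0, 'q': array([-1.20260403e+00,  3.00487687e-01,  1.52162787e+00,  2.10562387e-05,
        1.32072212e+00, -6.66350969e-02]), 'qvel': array([-0.00057247, -0.00020863,  0.00022011, -0.00011147,  0.00101653,
        0.00062051]), 'tau': array([-1.53183264e-03, -5.43504775e+01, -3.61792588e+01, -1.10070541e-04,
        4.04045713e-03,  6.94210257e-05]), 'position': array([ 0.23158141, -0.49858578,  0.23069243]), 'tcp_rot': array([ 0.59634743, -0.59581387,  0.38072852, -0.38002811]), 'wrist_force': array([-0.37619066,  0.34196688, -1.06276153]), 'ft_torque': array([ 0.00698437, -0.0382432 ,  0.01030317]), 'width': 0.08523437916537392}
0.0187
side 46.50550987656609 318.7235238368583 200.01980685633933 [[-0.9931, -0.0848, 0.0804, 0.4116], [-0.1166, 0.7665, -0.6316, 0.7167], [-0.0081, -0.6366, -0.7711, 0.9569], [0.0, 0.0, 0.0, 1.0]]
top 48.6152294938679 329.1105071673008 200.74892690021136 [[-0.0033, -0.9955, 0.095, 0.4174], [-1.0, 0.0035, 0.0024, 0.0148], [-0.0027, -0.095, -0.9955, 1.0805], [0.0, 0.0, 0.0, 1.0]]
```

View pics/top0.png

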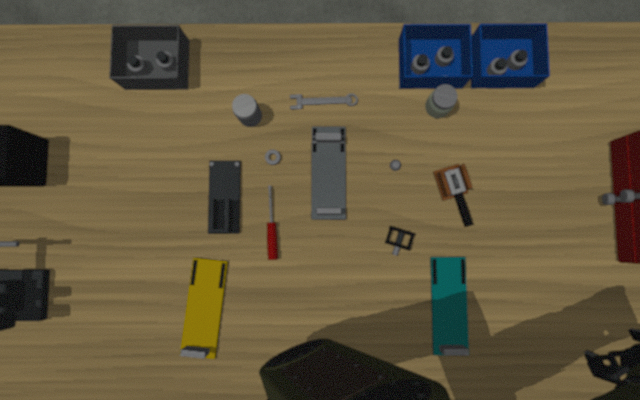

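View pics/side0.png

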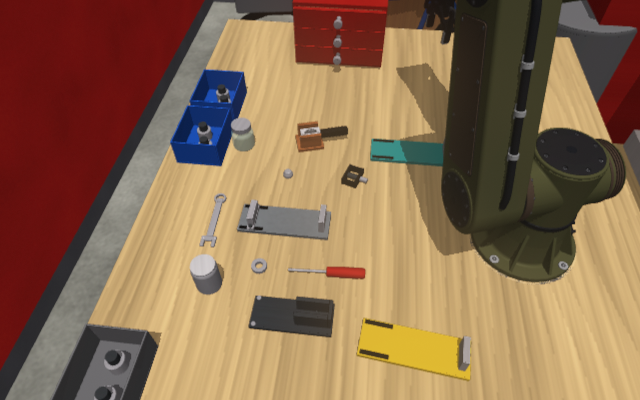

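```bash
cat > h.py <<'E'
from cell import telemetry, cams, arm, finder
import cv2, numpy as np
def K(im):
    f=200/np.tan(np.radians(im["fov_y"])/2); return f,im["cx"],im["cy"],np.array(im["extrinsics"])
def proj(im,P):
    f,cx,cy,E=K(im); p=(np.atleast_2d(P)-E[:3,3])@E[:3,:3]
    return np.c_[cx+f*p[:,0]/p[:,2], cy+f*p[:,1]/p[:,2]]
def ray(im,u,v):
    f,cx,cy,E=K(im); d=E[:3,:3]@np.array([(u-cx)/f,(v-cy)/f,1]); return E[:3,3],d
def onz(im,u,v,z):
    o,d=ray(im,u,v); return o+d*(z-o[2])/d[2]
def tri(ims,uvs):
    A=np.zeros((3,3));b=np.zeros(3)
    for im,(u,v) in zip(ims,uvs):
        o,d=ray(im,u,v); d=d/np.linalg.norm(d); M=np.eye(3)-np.outer(d,d); A+=M;b+=M@o
    return np.linalg.solve(A,b)
E
python3 - <<'E'
from h import *
ims={c:cams.get_image(c) for c in("top","side")}
for L in ["gauge_head","gauge_handle","handle_end","wheel_top","rod_tip","stall","cradle","stop_face","anvil","anvil_face","rest"]:
    r={}
    for c in ims:
        m=finder.mark_of(L,c); r[c]=m
        print(L,c,[(np.round(x["position"],1).tolist(),round(x["conf"],2)) for x in m[:3]])
    if r["top"] and r["side"]:
        print("   tri",tri([ims["top"],ims["side"]],[r[c][0]["position"][::-1] for c in("top","side")]).round(4))
import cv2
for c,boxes in (("top",[(180,110,360,260),(420,150,490,240)]),("side",[(225,170,345,345),(285,110,360,160)])):
    for i,(a,b,d,e) in enumerate(boxes):
        p=ims[c]["pixels"][b:e,a:d,::-1]; k=min(800/(d-a),600/(e-b)); k=int(k)
        cv2.imwrite(f"pics/{c}z{i}.png",cv2.resize(p,None,fx=k,fy=k,interpolation=cv2.INTER_CUBIC))
E
```

```text
gauge_head top [([182.5, 452.4], 0.6), ([178.8, 456.6], 0.58), ([212.4, 461.8], 0.25)]
gauge_head side [([135.5, 309.4], 0.59)]
   tri [ 0.5613 -0.2761  0.0352]
gauge_handle top [([211.1, 462.3], 0.64)]
gauge_handle side [([129.7, 333.2], 0.95), ([211.9, 254.3], 0.48)]
   tri [ 0.493  -0.2935  0.0486]
handle_end top [([227.2, 470.2], 0.94)]
handle_end side [([129.8, 344.1], 0.67), ([126.2, 310.7], 0.23)]
   tri [ 0.4593 -0.316   0.0312]
wheel_top top [([180.7, 459.1], 0.81)]
wheel_top side []
rod_tip top [([101.6, 322.4], 0.61), ([181.6, 225.7], 0.49)]
rod_tip side []
stall top [([178.7, 449.9], 0.67), ([221.8, 269.8], 0.56)]
stall side [([142.2, 312.5], 0.62), ([214.0, 254.4], 0.29)]
   tri [ 0.5634 -0.277   0.01  ]
cradle top [([172.1, 326.5], 0.97), ([305.1, 202.6], 0.73), ([306.7, 445.9], 0.55)]
cradle side [([351.7, 412.9], 0.93), ([222.2, 284.7], 0.89), ([152.4, 410.9], 0.86)]
   tri [ 0.4254  0.1522 -0.0708]
stop_face top [([208.8, 325.0], 0.95), ([341.1, 449.2], 0.92), ([346.9, 198.1], 0.55)]
stop_face side [([219.3, 321.7], 0.93), ([350.0, 465.0], 0.9), ([150.4, 443.5], 0.75)]
   tri [0.4951 0.027  0.0411]
anvil top [([116.9, 246.0], 0.53), ([137.7, 331.7], 0.5)]
anvil side [([217.9, 254.8], 0.81)]
   tri [0.6344 0.1779 0.235 ]
anvil_face top [([140.5, 327.7], 0.67)]
anvil_face side []
rest top [([179.4, 223.6], 0.93)]
rest side [([316.1, 273.0], 0.87), ([126.9, 311.0], 0.44)]
   tri [0.5732 0.2764 0.0032]
```

View pics/topz0.png

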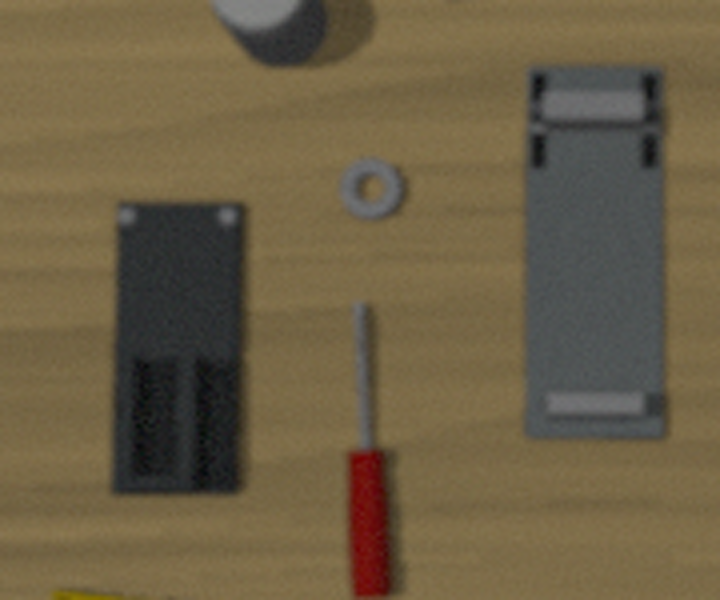

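View pics/topz1.png

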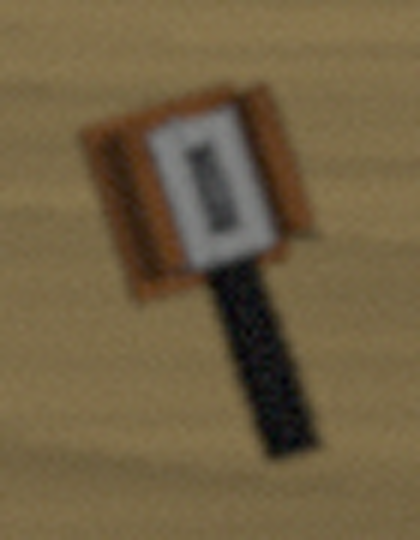

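View pics/sidez0.png

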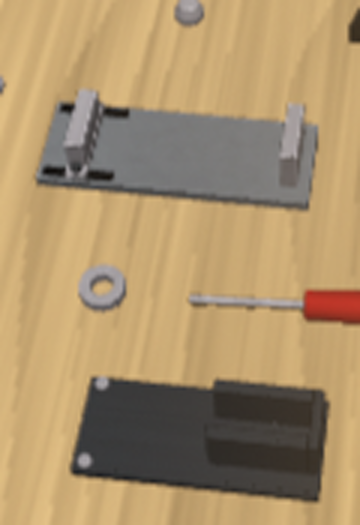

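View pics/sidez1.png

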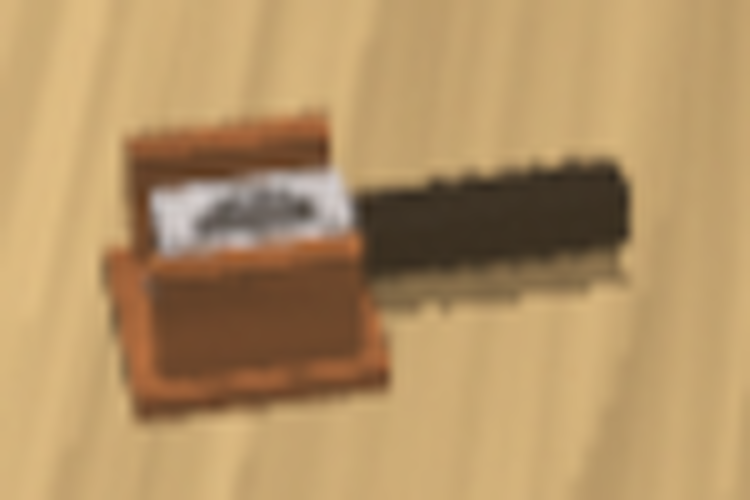

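```bash
cat > fit.py <<'E'
from h import *
from scipy.optimize import least_squares
ims={c:cams.get_image(c) for c in("top","side")}
def fit(obs,x0):
    # obs: list (cam,(u,v),(lx,ly,z))
    def res(p):
        c,s=np.cos(p[2]),np.sin(p[2]); r=[]
        for cam,uv,(lx,ly,z) in obs:
            P=[p[0]+c*lx-s*ly,p[1]+s*lx+c*ly,z]
            r.append(proj(ims[cam],P)[0]-uv)
        return np.ravel(r)
    o=least_squares(res,x0); return o.x,o.fun.reshape(-1,2)
def T(x,y): return ("top",(180+x/4,110+y/4))
def S(x,y): return ("side",(225+x/3,170+y/3))
z=.012
def run(name,obs,x0):
    for tag in ("top","side",None):
        o=[q for q in obs if tag is None or q[0]==tag]
        if not o: continue
        p,r=fit(o,x0); print(name,tag,p.round(4),"rms px",np.sqrt((r**2).mean()).round(2)); 
    print(r.round(1).tolist())
b=.115;w=.042
run("cradle",[(*T(530,67),(b,w,z)),(*T(664,67),(b,-w,z)),(*T(665,437),(-b,-w,z)),(*T(526,437),(-b,w,z)),
 (*S(58,103),(b,-w,z)),(*S(38,180),(b,w,z)),(*S(308,205),(-b,w,z)),(*S(318,123),(-b,-w,z))],[.5,0,0])
w=.038
run("rest",[(*T(120,203),(.05,w,z)),(*T(244,203),(.05,-w,z)),(*T(241,493),(-.13,-w,z)),(*T(113,493),(-.13,w,z)),
 (*S(93,377),(.05,-w,z)),(*S(72,473),(.05,w,z)),(*S(318,497),(-.13,w,z)),(*S(328,390),(-.13,-w,z))],[.5,.2,0])
def T(x,y): return ("top",(420+x/6,150+y/6))
def S(x,y): return ("side",(285+x/10,110+y/10))
zh=.046;zt=.044
run("gauge",[(*T(150,130),(.028,.017,zh)),(*T(238,105),(.028,-.017,zh)),(*T(280,248),(-.028,-.017,zh)),(*T(195,272),(-.028,.017,zh)),
 (*T(272,460),(-.11,.009,zt)),(*T(318,442),(-.11,-.009,zt)),(*S(615,160),(-.11,-.009,zt)),(*S(628,238),(-.11,.009,.022)),(*S(340,168),(-.028,-.017,zh))],[.55,-.27,.2])
E
python3 fit.py
```

```text
cradle top [ 0.5886  0.0172 -0.0068] rms px 0.33
cradle side [0.5877 0.0195 0.0049] rms px 0.46
cradle None [ 0.5882  0.0181 -0.0023] rms px 0.53
[[-0.9, -0.3], [-0.3, -0.3], [-0.1, 0.5], [-0.1, 0.6], [-0.2, -0.9], [-0.9, -0.7], [0.3, -0.5], [0.4, 0.2]]
rest top [0.5702 0.2704 0.0015] rms px 0.46
rest side [0.5696 0.2726 0.025 ] rms px 1.01
rest None [0.5699 0.2715 0.0138] rms px 0.88
[[-0.7, -0.2], [-0.7, -0.8], [-0.1, 0.5], [0.4, 1.0], [-0.9, -0.8], [-0.6, -1.1], [0.8, -1.2], [0.3, 2.1]]
gauge top [ 0.5619 -0.2813  0.2684] rms px 0.63
gauge side [ 0.5598 -0.279   0.3302] rms px 0.56
gauge None [ 0.5617 -0.2813  0.2753] rms px 0.68
[[0.4, 0.0], [-0.5, 0.3], [-0.3, -0.9], [0.0, -0.9], [0.8, 0.4], [0.5, 1.3], [0.2, -0.2], [-0.2, 1.7], [-0.4, -0.2]]
```

```bash
cat >> h.py <<'E'
from scipy.spatial.transform import Rotation as R
def goal(p,yaw):
    """target TCP p, gauge yaw: jaw axis x = +-gauge y, tool y down. prints turn then shift (in frame after the turn), in units"""
    s=telemetry.state(); q=s["tcp_rot"]; Rc=R.from_quat([q[1],q[2],q[3],q[0]])
    best=None
    for sg in (1,-1):
        x=sg*np.array([-np.sin(yaw),np.cos(yaw),0]); y=np.array([0,0,-1.]); z=np.cross(x,y)
        Rt=R.from_matrix(np.c_[x,y,z]); rv=(Rc.inv()*Rt).as_rotvec()
        if best is None or np.linalg.norm(rv)<np.linalg.norm(best[1]): best=(Rt,rv)
    Rt,rv=best; d=np.array(p)-s["position"]
    print("t",round(s["time"],2),"pos",s["position"].round(4),"F",s["wrist_force"].round(2),"w",round(s["width"],4),"q6",s["q"][5].round(3))
    print("turn units",(rv/.1).round(2),"shift units (after turn)",(Rt.inv().apply(d)/.03).round(2),"shift now-frame",(Rc.inv().apply(d)/.03).round(2))
    print("tool axes (cols) now\n",Rc.as_matrix().round(3)); return
def loc(c,l):
    x,y,yaw=c; return np.array([x+np.cos(yaw)*l[0]-np.sin(yaw)*l[1],y+np.sin(yaw)*l[0]+np.cos(yaw)*l[1]])
G=(.5617,-.2813,.272); C=(.588,.018,-.004); RS=(.570,.2712,.006)
E
python3 - <<'E'
from h import *
h=loc(G,(-.072,0)); print(h)
goal([*h,.12],G[2])
E
```

```text
[ 0.49234704 -0.30064341]
t 1.4 pos [ 0.2317 -0.4988  0.2313] F [ 0.58  0.88 -0.78] w 0.0851 q6 -0.067
turn units [0.   1.63 0.  ] shift units (after turn) [-4.03  3.71 10.14] shift now-frame [-2.33  3.71 10.66]
tool axes (cols) now
 [[ 0.421  0.     0.907]
 [-0.907 -0.     0.421]
 [ 0.    -1.    -0.   ]]
```

```bash
python3 -m pendant '[[[0,0,0.6],[0,0.82,0]],[[0,0,0.6],[0,0.81,0]],[[-0.4,0.4,1],[0,0,0]],[[-0.4,0.4,1],[0,0,0]],[[-0.4,0.4,1],[0,0,0]]]' 0.2; python3 -m pendant '[[[-0.5,0.5,1],[0,0,0]],[[-0.5,0.5,1],[0,0,0]],[[-0.5,0.5,1],[0,0,0]],[[-0.5,0.4,1],[0,0,0]],[[-0.5,0.4,1],[0,0,0]]]';python3 - <<'E'
from h import *
h=loc(G,(-.072,0)); print(h)
goal([*h,.018],G[2])
E
```

```text
time: 1.82
position: [0.3428, -0.4253, 0.1949]
tcp_rot: [-0.563, 0.563, -0.428, 0.428]
wrist_force: [1.1, -0.1, -0.2]
width: 0.0511
time: 2.23
position: [0.4673, -0.3123, 0.1256]
tcp_rot: [-0.563, 0.563, -0.428, 0.428]
wrist_force: [0.1, -0.4, -0.1]
width: 0.0514
[ 0.49234704 -0.30064341]
t 2.23 pos [ 0.4673 -0.3123  0.1256] F [ 0.06 -0.42 -0.11] w 0.0514 q6 0.645
turn units [ 0. -0. -0.] shift units (after turn) [-0.15  3.59  0.91] shift now-frame [-0.15  3.59  0.91]
tool axes (cols) now
 [[ 0.268 -0.     0.963]
 [-0.963  0.     0.268]
 [-0.    -1.    -0.   ]]
```

```bash
python3 -m pendant '[[[-0.08,0.7,0.4],[0,0,0]],[[0,0.7,0],[0,0,0]],[[0,0.8,0],[0,0,0]],[[0,0.6,0],[0,0,0]],[[0,0,0],[0,0,0]]]'; python3 - <<'E'
from h import *
h=loc(G,(-.072,0)); print(h)
goal([*h,.018],G[2])
for c in("top","side"):
    im=cams.get_image(c)["pixels"][:,:,::-1]
    p=im[130:260,400:520] if c=="top" else im[70:190,270:420]
    cv2.imwrite(f"pics/{c}1.png",cv2.resize(p,None,fx=5,fy=5,interpolation=cv2.INTER_CUBIC) if c=="side" else cv2.resize(p,None,fx=4,fy=4))
E
```

```text
time: 2.65
position: [0.4758, -0.3069, 0.0388]
tcp_rot: [-0.563, 0.563, -0.43, 0.426]
wrist_force: [-1.3, -0.2, -0.1]
width: 0.0511
[ 0.49234704 -0.30064341]
t 2.65 pos [ 0.4758 -0.3069  0.0388] F [-1.32 -0.23 -0.09] w 0.0511 q6 0.661
turn units [ 0.03  0.   -0.04] shift units (after turn) [-0.05  0.69  0.59] shift now-frame [-0.05  0.69  0.59]
tool axes (cols) now
 [[ 0.269 -0.005  0.963]
 [-0.963  0.003  0.269]
 [-0.004 -1.    -0.003]]
```

View pics/side1.png

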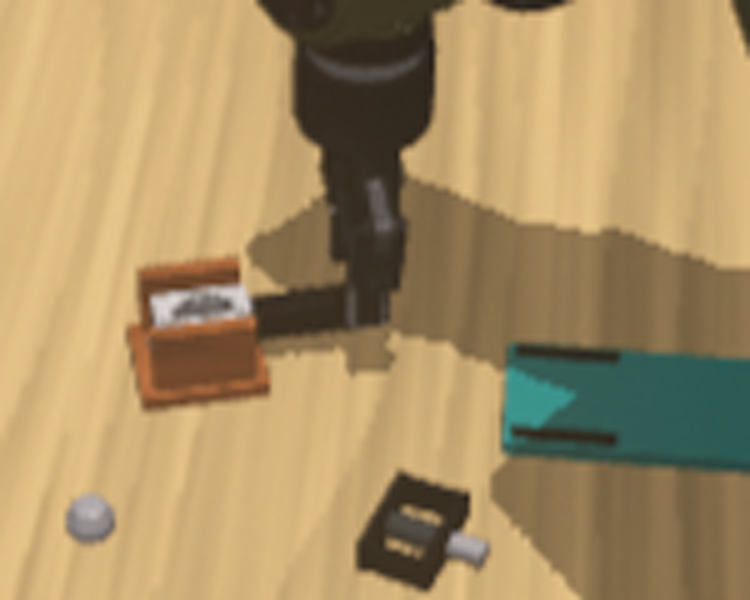

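View pics/top1.png

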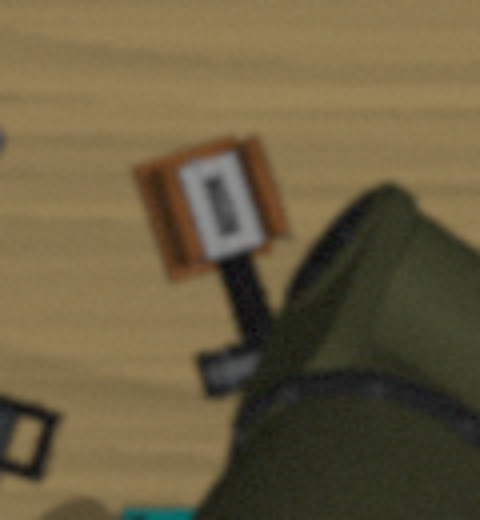

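The fingers straddle the handle near its rear end (side zoom about (370,310)); the remaining offset agrees with the computed one: forward 17 mm and down 20 mm.

```bash
python3 -m pendant '[[[-0.03,0.2,0.4],[-0.01,0,-0.02]],[[0,0.4,0.15],[0,0,0]],[[0,0.1,0.05],[0,0,0]],[[0,0,0],[0,0,0]]]'; python3 - <<'E'
from h import *
h=loc(G,(-.072,0))
goal([*h,.018],G[2])
E
```

```text
time: 3.08
position: [0.4944, -0.3019, 0.0203]
tcp_rot: [-0.563, 0.564, -0.428, 0.427]
wrist_force: [0.6, -0.2, -0.1]
width: 0.0514
t 3.08 pos [ 0.4944 -0.3019  0.0203] F [ 0.56 -0.15 -0.07] w 0.0514 q6 0.689
turn units [0.02 0.01 0.01] shift units (after turn) [-0.06  0.08 -0.05] shift now-frame [-0.06  0.08 -0.05]
tool axes (cols) now
 [[ 0.269 -0.002  0.963]
 [-0.963 -0.001  0.269]
 [ 0.001 -1.    -0.002]]
```

```bash
python3 -m pendant '[[[-0.06,0.07,-0.05],[0,0,0]],[[0,0,0],[0,0,0]],[[0,0,0],[0,0,0]],[[0,0,0],[0,0,0]],[[0,0,0],[0,0,0]]]' -1; python3 -m pendant '[[[0,0,0],[0,0,0]],[[0,-0.3,0],[0,0,0]],[[0,-0.7,0],[0,0,0]],[[0,-0.8,0],[0,0,0]],[[0,-0.8,0],[0,0,0]]]'; python3 - <<'E'
from h import *
goal([*loc(C,(-.052,0)),.1],C[2])
for c in("top","side"):
    im=cams.get_image(c)["pixels"][:,:,::-1]
    p=im[130:260,400:520] if c=="top" else im[50:190,270:420]
    cv2.imwrite(f"pics/{c}2.png",cv2.resize(p,None,fx=4,fy=4,interpolation=cv2.INTER_CUBIC))
E
```

```text
time: 3.5
position: [0.4922, -0.3012, 0.0195]
tcp_rot: [-0.562, 0.564, -0.427, 0.428]
wrist_force: [-3.0, 0.9, 3.9]
width: 0.0164
time: 3.92
position: [0.4922, -0.3008, 0.0982]
tcp_rot: [-0.562, 0.564, -0.428, 0.428]
wrist_force: [-0.8, -0.8, -2.8]
width: 0.0168
t 3.92 pos [ 0.4922 -0.3008  0.0982] F [-0.76 -0.83 -2.78] w 0.0168 q6 0.689
turn units [0.01 2.76 0.02] shift units (after turn) [-10.64  -0.06   1.42] shift now-frame [-9.85 -0.08  4.26]
tool axes (cols) now
 [[ 0.268 -0.001  0.963]
 [-0.963 -0.002  0.268]
 [ 0.001 -1.    -0.002]]
```

View pics/side2.png

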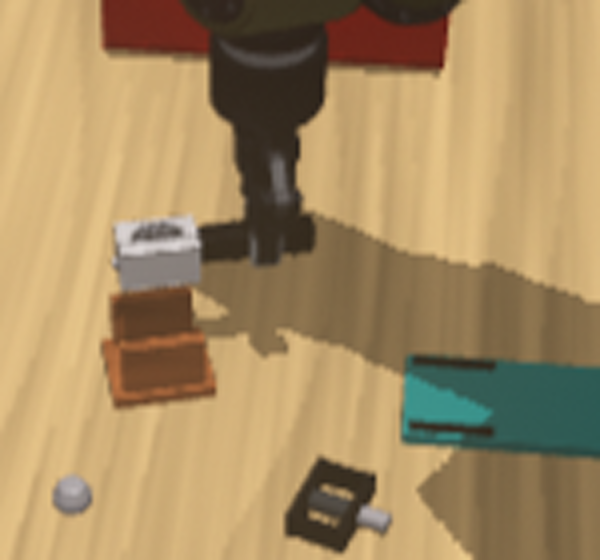

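```bash
python3 -m pendant '[[[-0.5,0,0.2],[0,0.5,0]],[[-0.9,0,0.3],[0,0.8,0]],[[-0.9,0,0.3],[0,0.8,0]],[[-0.9,0,0.2],[0,0.66,0]],[[-1,0,0.2],[0,0,0]]]'; python3 -m pendant '[[[-1,0,0.2],[0,0,0]],[[-1,0,0.2],[0,0,0]],[[-1,0,0.2],[0,0,0]],[[-1,0,0.1],[0,0,0]],[[-0.8,0,0],[0,0,0]]]'; python3 - <<'E'
from h import *
goal([*loc(C,(-.046,0)),.05],C[2])
E
```

```text
time: 4.43
position: [0.512, -0.1702, 0.0961]
tcp_rot: [-0.497, 0.498, -0.502, 0.502]
wrist_force: [1.2, -0.4, -3.1]
width: 0.0169
time: 4.85
position: [0.534, -0.0253, 0.0958]
tcp_rot: [-0.498, 0.5, -0.501, 0.501]
wrist_force: [0.2, -0.7, -2.4]
width: 0.0169
t 4.85 pos [ 0.534  -0.0253  0.0958] F [ 0.16 -0.66 -2.4 ] w 0.0169 q6 1.461
turn units [0.01 0.   0.02] shift units (after turn) [-1.45  1.53  0.26] shift now-frame [-1.45  1.52  0.26]
tool axes (cols) now
 [[-0.004 -0.001  1.   ]
 [-1.    -0.002 -0.004]
 [ 0.002 -1.    -0.001]]
```

```bash
python3 -m pendant '[[[-0.7,0.2,0.15],[0,0,0]],[[-0.5,0.4,0.1],[0,0,0]],[[-0.25,0.5,0],[0,0,0]],[[0,0,0],[0,0,0]]]'; python3 - <<'E'
from h import *
goal([*loc(C,(-.046,0)),.0195],C[2])
for c in("top","side"):
    im=cams.get_image(c)["pixels"][:,:,::-1]
    p=im[110:240,270:390] if c=="top" else im[120:260,210:360]
    cv2.imwrite(f"pics/{c}3.png",cv2.resize(p,None,fx=4,fy=4,interpolation=cv2.INTER_CUBIC))
E
```

```text
time: 5.18
position: [0.54, 0.0175, 0.0603]
tcp_rot: [0.498, -0.501, 0.502, -0.5]
wrist_force: [-1.4, -0.6, -3.7]
width: 0.017
t 5.18 pos [0.54   0.0175 0.0603] F [-1.36 -0.57 -3.67] w 0.017 q6 1.54
turn units [0.06 0.02 0.02] shift units (after turn) [-0.02  1.36  0.07] shift now-frame [-0.02  1.36  0.07]
tool axes (cols) now
 [[-0.002 -0.006  1.   ]
 [-1.    -0.002 -0.002]
 [ 0.002 -1.    -0.006]]
```

View pics/side3.png

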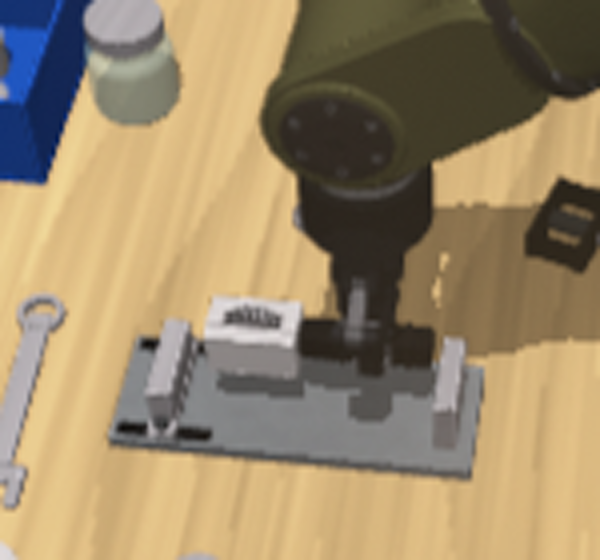

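View pics/top3.png

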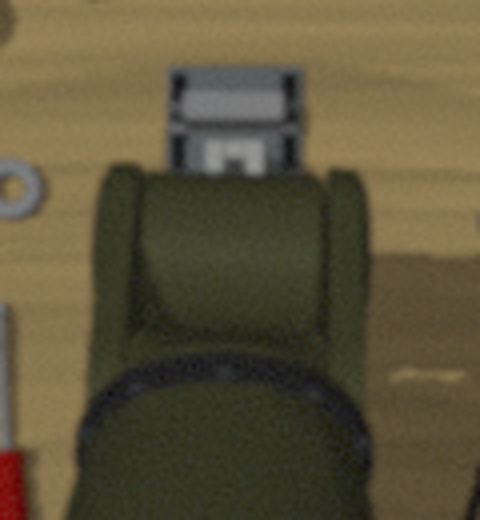

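Gauge hovers lined up in the setting block between the anvil (side zoom (165,370)) and stop (450,390), clear of both. Lowering.

```bash
python3 -m pendant '[[[0,0.5,0.06],[0.06,0.02,0.02]],[[0,0.5,0],[0,0,0]],[[0,0.25,0],[0,0,0]],[[0,0,0],[0,0,0]]]'; python3 - <<'E'
from h import *
goal([*loc(C,(-.046,0)),.0195],C[2])
E
```

```text
time: 5.62
position: [0.5431, 0.0153, 0.025]
tcp_rot: [-0.499, 0.497, -0.501, 0.503]
wrist_force: [-0.6, -0.9, -3.5]
width: 0.0165
t 5.62 pos [0.5431 0.0153 0.025 ] F [-0.64 -0.87 -3.45] w 0.0165 q6 1.539
turn units [-0.03 -0.03  0.  ] shift units (after turn) [-0.1   0.18 -0.04] shift now-frame [-0.1   0.18 -0.04]
tool axes (cols) now
 [[-0.007  0.003  1.   ]
 [-1.    -0.    -0.007]
 [ 0.    -1.     0.003]]
```

```bash
python3 -m pendant '[[[-0.06,0.1,0],[-0.03,-0.03,0]],[[0,0.05,0],[0,0,0]],[[0,0,0],[0,0,0]]]'; python3 -m pendant '[[[0,0.03,0],[0,0,0]],[[0,0,0],[0,0,0]]]';python3 - <<'E'
from h import *
goal([*loc(C,(-.046,0)),.0195],C[2])
E
```

```text
time: 5.87
position: [0.544, 0.0177, 0.0219]
tcp_rot: [-0.5, 0.498, -0.5, 0.502]
wrist_force: [0.3, 0.2, -2.5]
width: 0.0168
time: 6.03
position: [0.5439, 0.0178, 0.0208]
tcp_rot: [-0.5, 0.499, -0.5, 0.502]
wrist_force: [0.5, 0.6, -2.4]
width: 0.0171
t 6.03 pos [0.5439 0.0178 0.0208] F [ 0.52  0.59 -2.38] w 0.0171 q6 1.539
turn units [-0.03  0.01  0.  ] shift units (after turn) [-0.01  0.04 -0.06] shift now-frame [-0.01  0.04 -0.06]
tool axes (cols) now
 [[-0.003  0.003  1.   ]
 [-1.    -0.    -0.003]
 [ 0.    -1.     0.003]]
```

```bash
python3 -m pendant '[[[0,0.05,0],[0,0,0]],[[0,0,0],[0,0,0]]]'; python3 -m pendant '[[[0,0.03,0],[0,0,0]],[[0,0,0],[0,0,0]]]'
```

```text
time: 6.2
position: [0.544, 0.0178, 0.0193]
tcp_rot: [-0.5, 0.498, -0.5, 0.502]
wrist_force: [-0.8, 0.5, 0.5]
width: 0.0169
time: 6.37
position: [0.544, 0.0178, 0.019]
tcp_rot: [-0.5, 0.498, -0.5, 0.502]
wrist_force: [-7.3, 0.2, 10.0]
width: 0.0168
```

```bash
python3 -m pendant '[[[0,-0.03,-0.05],[0,0,0]],[[0,0,-0.05],[0,0,0]],[[0,0,0],[0,0,0]]]'; python3 -m pendant '[[[0,0,-0.07],[0,0,0]],[[0,0,0],[0,0,0]]]'
```

```text
time: 6.62
position: [0.5407, 0.0178, 0.0192]
tcp_rot: [-0.5, 0.499, -0.5, 0.502]
wrist_force: [-1.8, 0.0, 3.3]
width: 0.0171
time: 6.78
position: [0.5387, 0.0178, 0.0192]
tcp_rot: [-0.5, 0.498, -0.5, 0.502]
wrist_force: [-1.5, 0.1, 2.8]
width: 0.0169
```

```bash
for i in 1; do python3 -m pendant '[[[0,0,-0.05],[0,0,0]],[[0,0,0],[0,0,0]]]'; done; python3 -m pendant '[[[0,0,-0.04],[0,0,0]],[[0,0,0],[0,0,0]]]'; python3 -m pendant '[[[0,0,-0.03],[0,0,0]],[[0,0,0],[0,0,0]]]'
```

```text
time: 6.95
position: [0.5374, 0.0178, 0.0192]
tcp_rot: [-0.5, 0.498, -0.5, 0.502]
wrist_force: [2.3, 0.2, 1.6]
width: 0.0168
time: 7.12
position: [0.5374, 0.0178, 0.0193]
tcp_rot: [-0.501, 0.498, -0.499, 0.503]
wrist_force: [13.9, -0.9, -7.0]
width: 0.0168
time: 7.28
position: [0.5374, 0.0177, 0.0194]
tcp_rot: [-0.501, 0.497, -0.499, 0.503]
wrist_force: [19.8, 1.4, -10.7]
width: 0.0167
```

```bash
python3 -m pendant '[[[0,0,0.05],[0,0,0]],[[0,0,0],[0,0,0]]]'; python3 -m pendant '[[[0,0,0],[0,0,0]],[[0,0,0],[0,0,0]],[[0,0,0],[0,0,0]]]' 0.1;  python3 - <<'E'
from h import *
goal([*loc(C,(-.046,0)),.0195],C[2])
for c in("side",):
    im=cams.get_image(c)["pixels"][:,:,::-1]
    p=im[110:240,270:390] if c=="top" else im[160:250,220:350]
    cv2.imwrite(f"pics/{c}4.png",cv2.resize(p,None,fx=6,fy=6,interpolation=cv2.INTER_CUBIC))
E
```

```text
time: 7.45
position: [0.5374, 0.0178, 0.0192]
tcp_rot: [-0.5, 0.498, -0.5, 0.502]
wrist_force: [8.0, 0.4, -1.3]
width: 0.0169
time: 7.7
position: [0.5361, 0.0178, 0.0188]
tcp_rot: [-0.5, 0.499, -0.5, 0.501]
wrist_force: [0.3, 0.1, -0.9]
width: 0.0468
t 7.7 pos [0.5361 0.0178 0.0188] F [ 0.35  0.05 -0.92] w 0.0468 q6 1.539
turn units [-0.01  0.01  0.  ] shift units (after turn) [-0.01 -0.02  0.2 ] shift now-frame [-0.01 -0.02  0.2 ]
tool axes (cols) now
 [[-0.003  0.001  1.   ]
 [-1.    -0.    -0.003]
 [ 0.    -1.     0.001]]
```

View pics/side4.png

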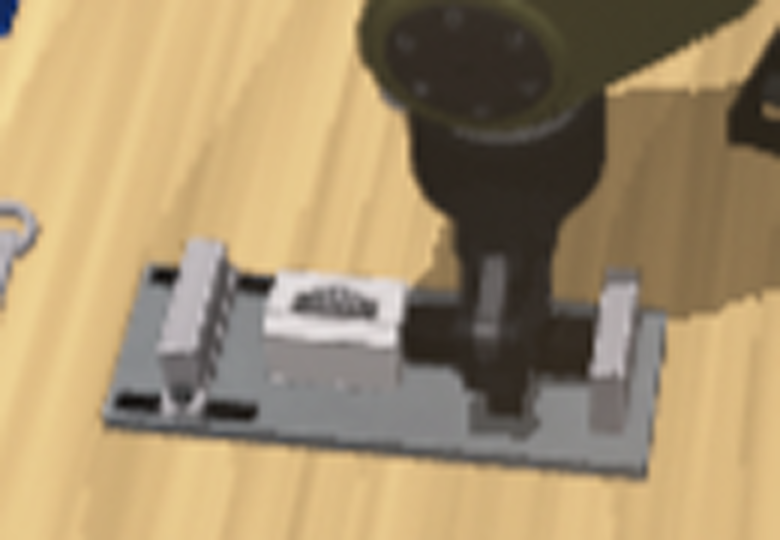

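```bash
python3 -m pendant '[[[0,-0.4,0],[0,0,0]],[[0,-0.8,0],[0,0,0]],[[0,-0.8,0],[0,0,0]],[[0,-0.4,0.5],[0,0,0]],[[0,0,0.9],[0,0,0]]]' -1; python3 - <<'E'
from h import *
im=cams.get_image("top")
for r in (132.5,140.2,140.8): print(r,onz(im,328,r,.046).round(4), (onz(im,328,r,.046)[0]-C[0]).round(4))
goal([.6085+.007,.0178,.06],C[2])
E
```

```text
time: 8.17
position: [0.579, 0.0177, 0.0955]
tcp_rot: [-0.501, 0.498, -0.499, 0.503]
wrist_force: [1.2, -0.2, 0.7]
width: -0.0004
132.5 [0.6795 0.0194 0.046 ] 0.0915
140.2 [0.6608 0.0194 0.046 ] 0.0728
140.8 [0.6594 0.0194 0.046 ] 0.0714
t 8.22 pos [0.583  0.0175 0.0944] F [ 2.15 -0.95 -0.2 ] w 0.0 q6 1.542
turn units [-0.08  0.01  0.  ] shift units (after turn) [-0.01  1.15  1.08] shift now-frame [-0.01  1.16  1.07]
tool axes (cols) now
 [[-0.003  0.008  1.   ]
 [-1.    -0.    -0.003]
 [ 0.    -1.     0.008]]
```

```bash
python3 -m pendant '[[[0,0.3,0.6],[-0.08,0.01,0]],[[0,0.5,0.48],[0,0,0]],[[0,0.2,0],[0,0,0]],[[0,0,0],[0,0,0]]]'; python3 - <<'E'
from h import *
goal([.6085+.007,.0178,.052],C[2])
for c in("side",):
    im=cams.get_image(c)["pixels"][:,:,::-1]
    p=im[160:250,220:350]
    cv2.imwrite(f"pics/{c}5.png",cv2.resize(p,None,fx=6,fy=6,interpolation=cv2.INTER_CUBIC))
E
```

```text
time: 8.55
position: [0.6098, 0.0176, 0.0598]
tcp_rot: [0.497, -0.501, 0.503, -0.499]
wrist_force: [-1.0, 0.2, -0.3]
width: 0.0002
t 8.55 pos [0.6098 0.0176 0.0598] F [-0.99  0.16 -0.31] w 0.0002 q6 1.544
turn units [ 0.08 -0.    0.  ] shift units (after turn) [-0.01  0.26  0.19] shift now-frame [-0.01  0.26  0.19]
tool axes (cols) now
 [[-0.004 -0.008  1.   ]
 [-1.    -0.    -0.004]
 [ 0.    -1.    -0.008]]
```

View pics/side5.png

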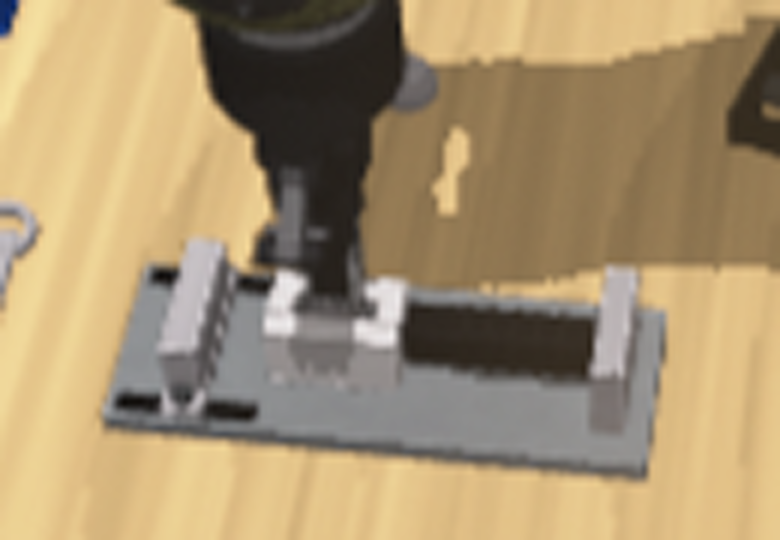

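```bash
python3 -m pendant '[[[0,0.1,0.1],[0,0,0]],[[0,0,0],[0,0,0]],[[0,0,0],[0,0,0]]]'; python3 -c "
from h import *
goal([.6085+.007,.0178,.052],C[2])"
```

```text
time: 8.85
position: [0.6137, 0.0176, 0.0588]
tcp_rot: [0.498, -0.5, 0.502, -0.5]
wrist_force: [-0.1, -0.3, -0.1]
width: -0.0002
t 8.85 pos [0.6137 0.0176 0.0588] F [-0.07 -0.32 -0.11] w -0.0002 q6 1.544
turn units [ 0.05 -0.    0.  ] shift units (after turn) [-0.01  0.23  0.06] shift now-frame [-0.01  0.23  0.06]
tool axes (cols) now
 [[-0.004 -0.005  1.   ]
 [-1.    -0.    -0.004]
 [ 0.    -1.    -0.005]]
```

```bash
python3 -m pendant '[[[0,0.15,0.06],[0.04,0,0]],[[0,0,0],[0,0,0]]]'; python3 -m pendant '[[[0,0.04,0],[0,0,0]],[[0,0,0],[0,0,0]]]'; python3 -m pendant '[[[0,0.03,0],[0,0,0]],[[0,0,0],[0,0,0]]]'
```

```text
time: 9.02
position: [0.6153, 0.0175, 0.0532]
tcp_rot: [0.499, -0.499, 0.501, -0.501]
wrist_force: [-0.1, 0.2, 0.3]
width: 0.0001
time: 9.18
position: [0.6153, 0.0176, 0.0523]
tcp_rot: [0.499, -0.499, 0.501, -0.501]
wrist_force: [-0.0, -0.5, 2.4]
width: -0.0003
time: 9.35
position: [0.6154, 0.0175, 0.0516]
tcp_rot: [0.499, -0.499, 0.501, -0.501]
wrist_force: [-0.6, 0.6, 2.5]
width: -0.0003
```

```bash
python3 -m pendant '[[[0,0.04,0],[0,0,0]],[[0,0,0],[0,0,0]]]'; python3 -m pendant '[[[0,0,-0.05],[0,0,0]],[[0,0,-0.05],[0,0,0]],[[0,0,-0.05],[0,0,0]]]'
```

```text
time: 9.52
position: [0.6154, 0.0176, 0.0504]
tcp_rot: [0.499, -0.499, 0.501, -0.501]
wrist_force: [-1.9, -0.1, 5.6]
width: 0.0
time: 9.77
position: [0.6111, 0.0175, 0.0506]
tcp_rot: [0.499, -0.499, 0.501, -0.501]
wrist_force: [0.9, 0.1, 5.3]
width: 0.0001
```

Good press (about 5.3 N). Continue the drag.

```bash
python3 -m pendant '[[[0,0,-0.07],[0,0,0]],[[0,0,-0.07],[0,0,0]],[[0,0,-0.07],[0,0,0]],[[0,0,-0.07],[0,0,0]],[[0,0,0],[0,0,0]]]'; python3 - <<'E'
from h import *
goal([.6085+.007,.0178,.052],C[2])
for c in("side",):
    im=cams.get_image(c)["pixels"][:,:,::-1]
    p=im[160:250,220:350]
    cv2.imwrite(f"pics/{c}6.png",cv2.resize(p,None,fx=6,fy=6,interpolation=cv2.INTER_CUBIC))
    im=cams.get_image("top")["pixels"][:,:,::-1]
    p=im[110:240,270:390]
    cv2.imwrite(f"pics/top6.png",cv2.resize(p,None,fx=6,fy=4.5,interpolation=cv2.INTER_CUBIC))
E
```

```text
time: 10.18
position: [0.602, 0.0176, 0.0503]
tcp_rot: [0.498, -0.499, 0.501, -0.501]
wrist_force: [-0.8, 0.3, 4.1]
width: 0.0002
t 10.18 pos [0.602  0.0176 0.0503] F [-0.78  0.33  4.1 ] w 0.0002 q6 1.544
turn units [ 0.02 -0.    0.  ] shift units (after turn) [-0.01 -0.06  0.45] shift now-frame [-0.01 -0.06  0.45]
tool axes (cols) now
 [[-0.004 -0.002  1.   ]
 [-1.    -0.    -0.004]
 [ 0.    -1.    -0.002]]
```

View pics/side6.png

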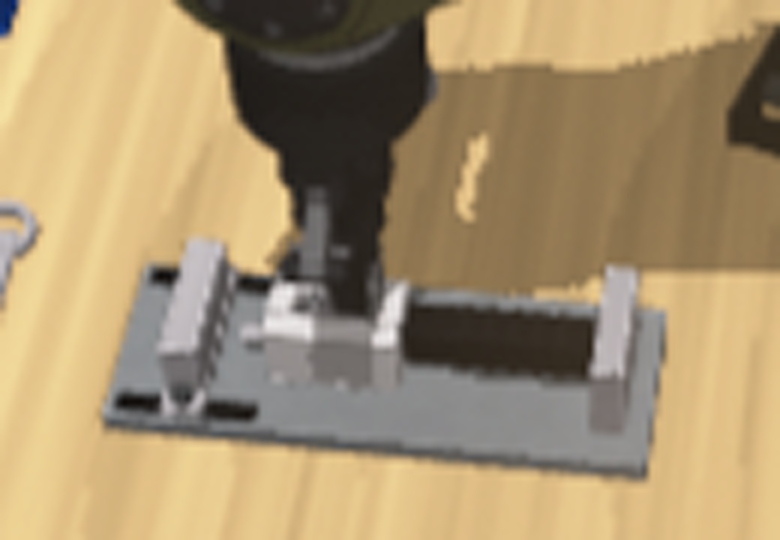

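View pics/top6.png

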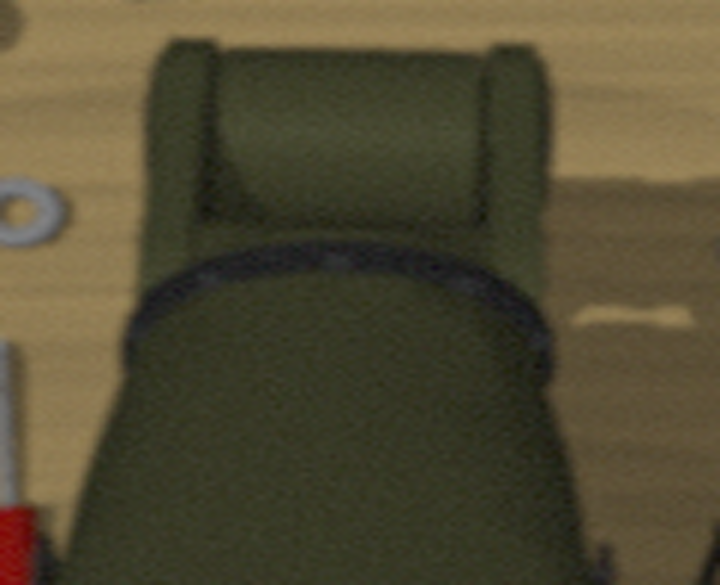

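Rod is visibly out about 9–12 mm (side zoom (250,335)), gauge still at the stop. Second stroke.

```bash
python3 -m pendant '[[[0,-0.25,0],[0,0,0]],[[0,0,0.24],[0,0,0]],[[0,0,0.23],[0,0,0]],[[0,0,0],[0,0,0]]]'; python3 -m pendant '[[[0,0.2,0],[0,0,0]],[[0,0.05,0],[0,0,0]],[[0,0,0],[0,0,0]]]'
```

```text
time: 10.62
position: [0.6178, 0.0175, 0.0577]
tcp_rot: [0.499, -0.499, 0.501, -0.501]
wrist_force: [0.0, 0.5, -0.4]
width: 0.0
time: 10.87
position: [0.6167, 0.0175, 0.0501]
tcp_rot: [0.499, -0.499, 0.501, -0.501]
wrist_force: [-0.6, 0.4, 5.6]
width: -0.0002
```

```bash
python3 -m pendant '[[[0,0,-0.07],[0,0,0]],[[0,0,-0.07],[0,0,0]],[[0,0,-0.07],[0,0,0]],[[0,0,-0.07],[0,0,0]],[[0,0,0],[0,0,0]]]'; python3 -m pendant '[[[0,0,-0.07],[0,0,0]],[[0,0,-0.07],[0,0,0]],[[0,0,-0.05],[0,0,0]],[[0,0,0],[0,0,0]]]'; python3 - <<'E'
from h import *
for c in("side",):
    im=cams.get_image(c)["pixels"][:,:,::-1]
    p=im[160:250,220:350]
    cv2.imwrite(f"pics/{c}7.png",cv2.resize(p,None,fx=6,fy=6,interpolation=cv2.INTER_CUBIC))
E
```

```text
time: 11.28
position: [0.6082, 0.0175, 0.0504]
tcp_rot: [0.499, -0.499, 0.501, -0.501]
wrist_force: [-0.4, 0.5, 5.3]
width: 0.0001
time: 11.62
position: [0.6025, 0.0176, 0.0503]
tcp_rot: [0.499, -0.499, 0.501, -0.501]
wrist_force: [1.3, 0.1, 4.2]
width: -0.0
```

View pics/side7.png

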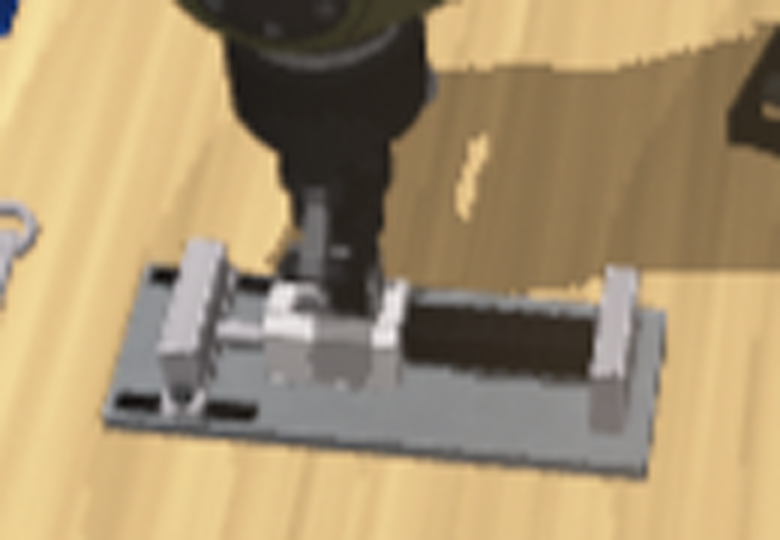

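Rod reaches nearly to the anvil (side zoom (215,330)). A third stroke until it slips.

```bash
python3 -m pendant '[[[0,-0.25,0],[0,0,0]],[[0,0,0.22],[0,0,0]],[[0,0,0.23],[0,0,0]],[[0,0,0],[0,0,0]]]'; python3 -m pendant '[[[0,0.2,0],[0,0,0]],[[0,0.05,0],[0,0,0]],[[0,0,0],[0,0,0]]]'; python3 -m pendant '[[[0,0,-0.05],[0,0,0]],[[0,0,-0.05],[0,0,0]]]';python3 -m pendant '[[[0,0,-0.05],[0,0,0]],[[0,0,-0.05],[0,0,0]]]';python3 -m pendant '[[[0,0,-0.05],[0,0,0]],[[0,0,-0.05],[0,0,0]]]';python3 -m pendant '[[[0,0,-0.05],[0,0,0]],[[0,0,-0.05],[0,0,0]]]'; python3 - <<'E'
from h import *
for c in("side",):
    im=cams.get_image(c)["pixels"][:,:,::-1]
    p=im[160:250,220:350]
    cv2.imwrite(f"pics/{c}8.png",cv2.resize(p,None,fx=6,fy=6,interpolation=cv2.INTER_CUBIC))
E
```

```text
time: 12.0
position: [0.6171, 0.0175, 0.0576]
tcp_rot: [0.499, -0.499, 0.501, -0.501]
wrist_force: [0.7, -0.3, -0.4]
width: -0.0003
time: 12.25
position: [0.6164, 0.0175, 0.0501]
tcp_rot: [0.499, -0.499, 0.501, -0.501]
wrist_force: [2.7, -0.3, 5.8]
width: -0.0002
time: 12.42
position: [0.6135, 0.0175, 0.0504]
tcp_rot: [-0.499, 0.499, -0.501, 0.501]
wrist_force: [2.9, -0.3, 5.2]
width: 0.0001
time: 12.58
position: [0.6101, 0.0175, 0.0504]
tcp_rot: [0.499, -0.499, 0.501, -0.501]
wrist_force: [4.0, -0.9, 4.0]
width: 0.0
time: 12.75
position: [0.607, 0.0176, 0.0504]
tcp_rot: [0.499, -0.499, 0.501, -0.501]
wrist_force: [3.2, -0.1, 3.9]
width: -0.0002
time: 12.92
position: [0.6039, 0.0176, 0.0504]
tcp_rot: [0.499, -0.499, 0.501, -0.501]
wrist_force: [3.6, 0.0, 4.4]
width: 0.0001
```

View pics/side8.png

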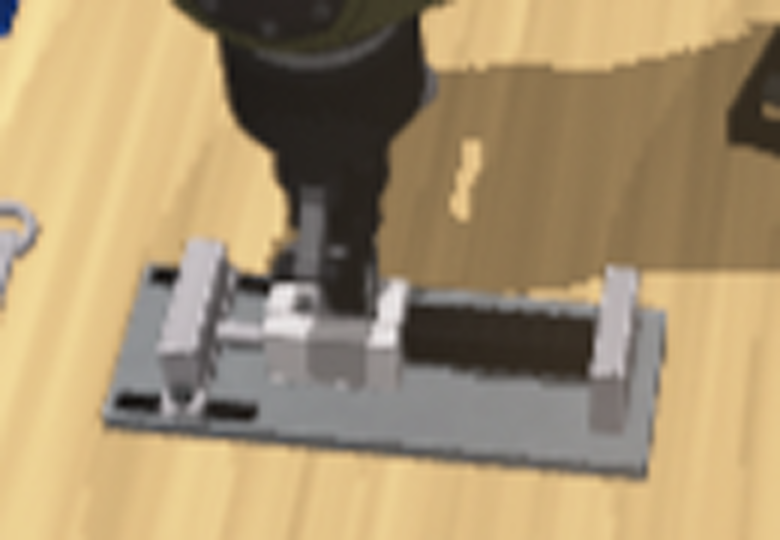

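Drag force now stays at about 3.5 N at once (it was ~0 while rolling): the finger slips, rod is stopped by the anvil. Lift off and look from above.

```bash
python3 -m pendant '[[[0,-0.4,0],[0,0,0]],[[0,-0.9,0],[0,0,0]],[[0,-0.9,0],[0,0,0]],[[0.3,0,-0.9],[0,0,0]],[[0.5,0,-1],[0,0,0]]]'; python3 -m pendant '[[[0.9,0,-1],[0,0,0]],[[0.9,0,-1],[0,0,0]],[[0.9,0,-1],[0,0,0]],[[0.9,0,-1],[0,0,0]],[[0.9,0,-1],[0,0,0]]]' 0.4; python3 - <<'E'
from h import *
for c in("side","top"):
    im=cams.get_image(c)["pixels"][:,:,::-1]
    p=im[120:230,290:370] if c=="top" else im[160:250,220:350]
    cv2.imwrite(f"pics/{c}9.png",cv2.resize(p,None,fx=6 if c=="side" else 5,fy=6 if c=="side" else 5,interpolation=cv2.INTER_CUBIC))
    for L in ("gauge_head","handle_end","stop_face"): print(c,L,[(np.round(x["position"],1).tolist(),round(x["conf"],2)) for x in finder.mark_of(L,c)[:2]])
E
```

```text
time: 13.38
position: [0.5468, -0.0056, 0.1177]
tcp_rot: [0.499, -0.499, 0.501, -0.501]
wrist_force: [0.6, -0.2, -0.2]
width: -0.0
time: 13.8
position: [0.3942, -0.141, 0.1167]
tcp_rot: [0.498, -0.5, 0.502, -0.5]
wrist_force: [0.8, -0.5, 0.6]
width: 0.0592
side gauge_head [([212.9, 276.3], 0.6)]
side handle_end [([314.7, 274.2], 0.5)]
side stop_face [([149.3, 443.9], 0.91), ([219.2, 319.3], 0.81)]
top gauge_head [([159.7, 328.2], 0.92), ([178.7, 223.7], 0.26)]
top handle_end [([102.0, 323.4], 0.47)]
top stop_face [([342.5, 451.1], 0.9), ([346.1, 197.0], 0.84)]
```

View pics/side9.png

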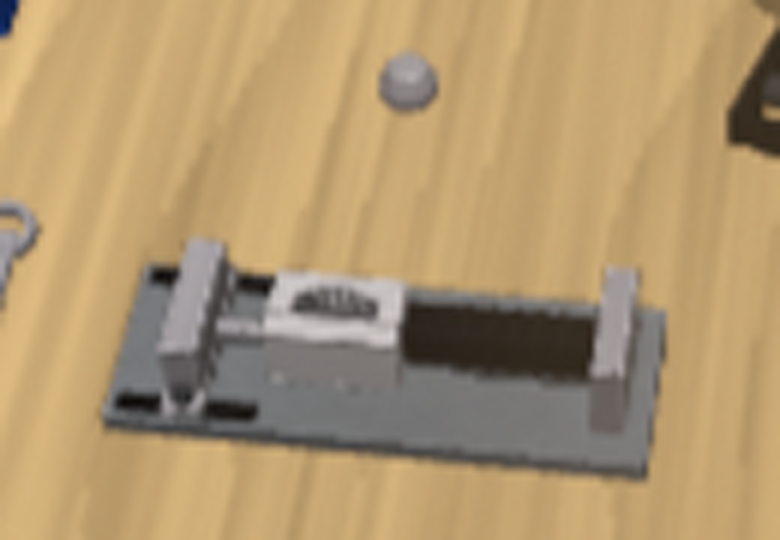

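View pics/top9.png

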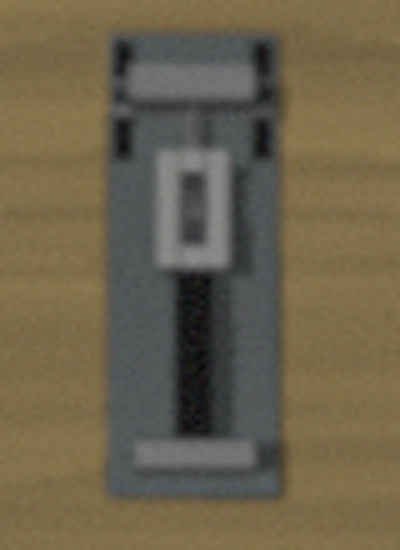

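```bash
cat > ov.py <<'E'
from h import *
import sys
ims={c:cams.get_image(c) for c in("top","side")}
print("head top est",onz(ims["top"],328.7,161.8,.046).round(4))
def draw(pose,segs,crop,c,k,name):
    a,b,d,e=crop; im=cv2.resize(ims[c]["pixels"][b:e,a:d,::-1].copy(),None,fx=k,fy=k,interpolation=cv2.INTER_CUBIC)
    im=cv2.convertScaleAbs(im,alpha=1.8,beta=20)
    for s,col in segs:
        P=[[*loc(pose,p[:2]),p[2]] for p in s]
        uv=(proj(ims[c],P)-[a,b]+.5)*k-.5
        cv2.polylines(im,[np.round(uv).astype(int)],True,col,1)
    cv2.imwrite(name,im)
def rect(x0,x1,y0,y1,z): return [(x0,y0,z),(x1,y0,z),(x1,y1,z),(x0,y1,z)]
w=.038; t=.057
segs=[(rect(-.13,.05,-w,w,.012),(0,255,0)),(rect(-.12,-.048,.013,.013,t),(0,0,255)),(rect(-.12,-.048,-.013,-.013,t),(0,0,255)),(rect(-.12,-.048,-.013,.013,.012),(255,255,0))]
pose=tuple(map(float,sys.argv[1:4])) if len(sys.argv)>3 else RS
draw(pose,segs,(195,150,255,245),"top",6,"pics/rt%s.png"%sys.argv[-1]); draw(pose,segs,(240,285,345,345),"side",7,"pics/rs%s.png"%sys.argv[-1])
E
python3 ov.py .570 .2712 .006 a
```

```text
head top est [0.6088 0.0179 0.046 ]
```

View pics/rta.png

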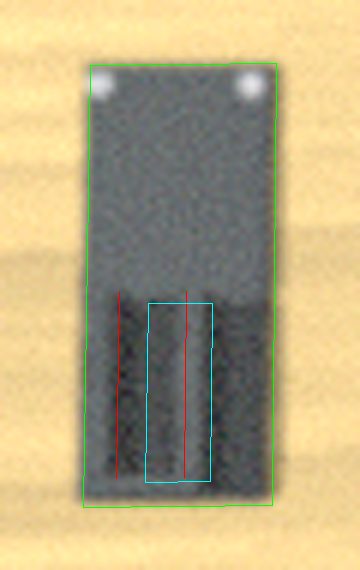

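View pics/rsa.png

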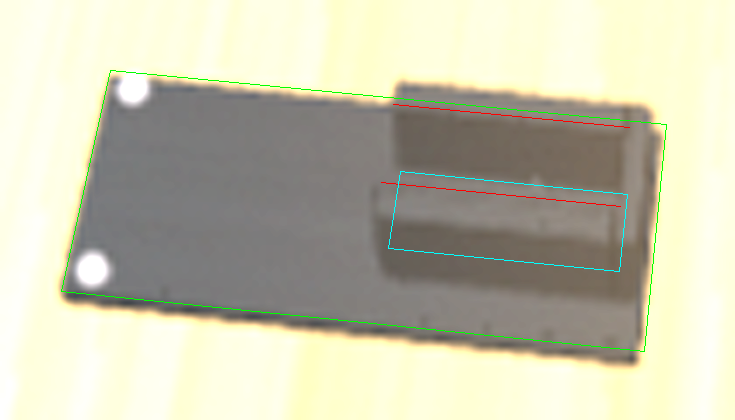

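```bash
python3 - <<'E'
from h import *
im=cams.get_image("top"); g=im["pixels"].astype(float).mean(2)
# profiles across y at rest x ranges, sampled on z=.057 and z=.012 planes
for (z,xs,ys) in ((.057,np.linspace(-.11,-.06,40),np.arange(-.045,.046,.002)),(.012,np.linspace(-.035,.04,40),np.arange(-.05,.051,.002))):
    out=[]
    for y in ys:
        P=[[*loc((.570,.2708,.003),(x,y)),z] for x in xs]; uv=proj(im,P).astype(np.float32)
        v=cv2.remap(g.astype(np.float32),uv[:,:1],uv[:,1:],cv2.INTER_LINEAR); out.append(v.mean())
    print(z,[f"{int(round(y*1000))}:{v:.0f}" for y,v in zip(ys,out)])
    # halves for yaw
    for h in (xs[:20],xs[20:]):
        o=[]
        for y in ys:
            P=[[*loc((.570,.2708,.003),(x,y)),z] for x in h]; uv=proj(im,P).astype(np.float32)
            o.append(cv2.remap(g.astype(np.float32),uv[:,:1],uv[:,1:],cv2.INTER_LINEAR).mean())
        o=np.array(o); d=np.diff(o); print("  strongest edges y mm:",[(int(round((ys[i]+.001)*1000)),round(d[i],1)) for i in np.argsort(-abs(d))[:7]])
E
```

```text
0.057 ['-45:46', '-43:37', '-41:33', '-39:32', '-37:33', '-35:32', '-33:33', '-31:31', '-29:27', '-27:24', '-25:22', '-23:23', '-21:29', '-19:38', '-17:45', '-15:50', '-13:50', '-11:46', '-9:40', '-7:34', '-5:32', '-3:34', '-1:33', '1:32', '3:31', '5:29', '7:25', '9:23', '11:22', '13:24', '15:30', '17:38', '19:46', '21:49', '23:48', '25:51', '27:65', '29:83', '31:96', '33:103', '35:104', '37:103', '39:103', '41:103', '43:103', '45:103']
  strongest edges y mm: [(28, np.float32(19.1)), (26, np.float32(14.1)), (30, np.float32(12.1)), (-44, np.float32(-9.5)), (16, np.float32(8.9)), (18, np.float32(8.7)), (-20, np.float32(8.2))]
  strongest edges y mm: [(28, np.float32(16.2)), (26, np.float32(15.4)), (30, np.float32(13.2)), (-20, np.float32(9.7)), (-44, np.float32(-8.7)), (32, np.float32(7.7)), (16, np.float32(7.6))]
0.012 ['-50:103', '-48:103', '-46:103', '-44:100', '-42:90', '-40:76', '-38:61', '-36:49', '-34:46', '-32:48', '-30:51', '-28:52', '-26:52', '-24:51', '-22:50', '-20:49', '-18:49', '-16:49', '-14:49', '-12:49', '-10:49', '-8:49', '-6:49', '-4:49', '-2:49', '0:49', '2:49', '4:50', '6:50', '8:50', '10:50', '12:49', '14:49', '16:49', '18:49', '20:49', '22:49', '24:49', '26:50', '28:50', '30:51', '32:52', '34:52', '36:54', '38:63', '40:77', '42:93', '44:101', '46:105', '48:105', '50:105']
  strongest edges y mm: [(39, np.float32(15.9)), (41, np.float32(15.2)), (-41, np.float32(-13.3)), (-39, np.float32(-13.0)), (-37, np.float32(-10.9)), (-43, np.float32(-10.9)), (37, np.float32(9.9))]
  strongest edges y mm: [(-39, np.float32(-16.1)), (41, np.float32(15.9)), (-41, np.float32(-14.3)), (-37, np.float32(-13.5)), (39, np.float32(12.8)), (-43, np.float32(-9.7)), (43, np.float32(8.6))]
```

```bash
python3 - <<'E'
from h import *
im=cams.get_image("side"); g=im["pixels"].astype(np.float32).mean(2)
def prof(pose,z,xs,ys):
    out=[]
    for y in ys:
        uv=proj(im,[[*loc(pose,(x,y)),z] for x in xs]).astype(np.float32)
        out.append(cv2.remap(g,uv[:,:1],uv[:,1:],cv2.INTER_LINEAR).mean())
    return [f"{int(round(y*1000))}:{v:.0f}" for y,v in zip(ys,out)]
RS=(.570,.2712,.003)
print(prof(RS,.057,np.linspace(-.11,-.06,40),np.arange(-.04,.05,.002)))
print(prof(RS,.012,np.linspace(-.03,.035,40),np.arange(-.05,.051,.002)))
# gauge in cradle, head top edges z=.046 (known y .0178, halfwidth 17) as a check of the bias
G2=(.6088,.0178,-.003)
print(prof(G2,.046,np.linspace(-.025,-.017,20),np.arange(-.026,.026,.002)))
print(prof(G2,.044,np.linspace(-.1,-.04,40),np.arange(-.02,.03,.002)))
E
```

```text
['-40:159', '-38:159', '-36:159', '-34:159', '-32:159', '-30:159', '-28:159', '-26:159', '-24:151', '-22:122', '-20:82', '-18:66', '-16:65', '-14:63', '-12:55', '-10:48', '-8:47', '-6:46', '-4:46', '-2:46', '0:46', '2:46', '4:46', '6:48', '8:53', '10:61', '12:63', '14:61', '16:62', '18:64', '20:64', '22:62', '24:54', '26:46', '28:45', '30:45', '32:45', '34:45', '36:45', '38:45', '40:45', '42:50', '44:58', '46:63', '48:63']
['-50:159', '-48:159', '-46:158', '-44:159', '-42:159', '-40:154', '-38:131', '-36:89', '-34:61', '-32:58', '-30:57', '-28:57', '-26:57', '-24:57', '-22:57', '-20:58', '-18:58', '-16:58', '-14:57', '-12:57', '-10:57', '-8:58', '-6:57', '-4:57', '-2:57', '0:57', '2:58', '4:58', '6:59', '8:59', '10:58', '12:58', '14:57', '16:57', '18:58', '20:58', '22:58', '24:58', '26:58', '28:58', '30:58', '32:58', '34:57', '36:56', '38:49', '40:48', '42:95', '44:143', '46:161', '48:161', '50:161']
['-26:161', '-24:161', '-22:161', '-20:168', '-18:177', '-16:186', '-14:190', '-12:192', '-10:193', '-8:193', '-6:191', '-4:189', '-2:187', '0:187', '2:182', '4:177', '6:177', '8:183', '10:193', '12:196', '14:191', '16:171', '18:141', '20:118', '22:120', '24:121']
['-20:151', '-18:143', '-16:132', '-14:122', '-12:109', '-10:88', '-8:63', '-6:46', '-4:42', '-2:42', '0:42', '2:42', '4:42', '6:41', '8:40', '10:39', '12:38', '14:38', '16:38', '18:38', '20:43', '22:54', '24:71', '26:91', '28:108']
```

```bash
python3 -c "
from h import *
goal([.6088,.0178,.1],-.003)"
```

```text
t 14.4 pos [ 0.3967 -0.1401  0.1165] F [-0.07  1.09  0.28] w 0.0599 q6 1.148
turn units [ 0.02 -0.    0.  ] shift units (after turn) [-5.28  0.55  7.05] shift now-frame [-5.28  0.54  7.05]
tool axes (cols) now
 [[-0.003 -0.002  1.   ]
 [-1.    -0.    -0.003]
 [ 0.    -1.    -0.002]]
```

```bash
python3 -m pendant '[[[-0.5,0,0.7],[0,0,0]],[[-0.7,0,0.9],[0,0,0]],[[-0.7,0,0.9],[0,0,0]],[[-0.7,0,0.9],[0,0,0]],[[-0.7,0,0.9],[0,0,0]]]'; python3 -m pendant '[[[-0.7,0.1,0.9],[0,0,0]],[[-0.7,0.2,0.9],[0,0,0]],[[-0.5,0.2,0.7],[0,0,0]],[[-0.08,0,0.25],[0,0,0]],[[0,0,0],[0,0,0]]]'; python3 -c "
from h import *
goal([.6088,.0178,.018],-.003)"
```

```text
time: 14.82
position: [0.5271, -0.0405, 0.1163]
tcp_rot: [0.499, -0.5, 0.501, -0.501]
wrist_force: [-0.6, -0.3, 0.6]
width: 0.0598
time: 15.23
position: [0.6093, 0.0181, 0.1003]
tcp_rot: [0.499, -0.5, 0.501, -0.5]
wrist_force: [0.5, -0.3, -0.2]
width: 0.0596
t 15.23 pos [0.6093 0.0181 0.1003] F [ 0.45 -0.32 -0.17] w 0.0596 q6 1.543
turn units [0.02 0.01 0.  ] shift units (after turn) [ 0.01  2.74 -0.02] shift now-frame [ 0.01  2.74 -0.01]
tool axes (cols) now
 [[-0.002 -0.002  1.   ]
 [-1.    -0.    -0.002]
 [ 0.    -1.    -0.002]]
```

```bash
python3 -m pendant '[[[0,0.6,0],[0.02,0,0]],[[0,0.7,0],[0,0,0]],[[0,0.6,0],[0,0,0]],[[0,0.3,0],[0,0,0]],[[0,0,0],[0,0,0]]]'; python3 -m pendant '[[[0,0.35,0],[0,0,0]],[[0,0.15,0],[0,0,0]],[[0,0,0],[0,0,0]],[[0,0,0],[0,0,0]]]'; python3 - <<'E'
from h import *
goal([.6088,.0178,.018],-.003)
im=cams.get_image("side")["pixels"][:,:,::-1]
cv2.imwrite("pics/side10.png",cv2.resize(im[160:250,220:350],None,fx=6,fy=6,interpolation=cv2.INTER_CUBIC))
E
```

```text
time: 15.65
position: [0.6072, 0.0164, 0.0337]
tcp_rot: [0.498, -0.5, 0.502, -0.501]
wrist_force: [-1.6, 0.1, 0.1]
width: 0.0597
time: 15.98
position: [0.6087, 0.0169, 0.0206]
tcp_rot: [-0.499, 0.499, -0.501, 0.501]
wrist_force: [-0.3, 0.4, 0.3]
width: 0.0599
t 15.98 pos [0.6087 0.0169 0.0206] F [-0.34  0.39  0.32] w 0.0599 q6 1.543
turn units [-0.01 -0.01  0.  ] shift units (after turn) [-0.03  0.09  0.  ] shift now-frame [-0.03  0.09  0.  ]
tool axes (cols) now
 [[-0.004  0.001  1.   ]
 [-1.    -0.    -0.004]
 [ 0.    -1.     0.001]]
```

View pics/side10.png

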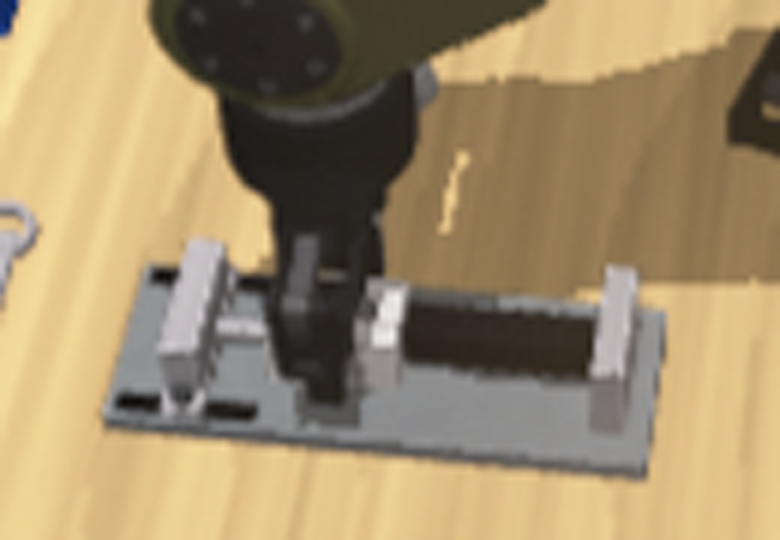

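Fingers straddle the head with the pads around its middle. Close and lift.

```bash
python3 -m pendant '[[[-0.03,0.07,0],[0,0,0]],[[0,0,0],[0,0,0]],[[0,0,0],[0,0,0]],[[0,0,0],[0,0,0]],[[0,0,0],[0,0,0]]]' -1; python3 -m pendant '[[[0,0,0],[0,0,0]],[[0,-0.2,0],[0,0,0]],[[0,-0.5,0],[0,0,0]],[[0,-0.8,0],[0,0,0]],[[0,-0.8,0],[0,0,0]]]'; python3 -c "
from h import *
goal([.573,.2726,.12],.003)"
```

```text
time: 16.45
position: [0.6088, 0.0179, 0.0185]
tcp_rot: [-0.499, 0.499, -0.501, 0.501]
wrist_force: [-0.8, 0.4, 4.2]
width: 0.033
time: 16.87
position: [0.6079, 0.0178, 0.0873]
tcp_rot: [0.498, -0.499, 0.501, -0.501]
wrist_force: [0.1, -0.1, -2.7]
width: 0.033
t 16.87 pos [0.6079 0.0178 0.0873] F [ 0.1  -0.06 -2.67] w 0.033 q6 1.544
turn units [ 0.02 -0.07  0.  ] shift units (after turn) [-8.5  -1.09 -1.14] shift now-frame [-8.49 -1.09 -1.2 ]
tool axes (cols) now
 [[-0.004 -0.002  1.   ]
 [-1.    -0.    -0.004]
 [ 0.    -1.    -0.002]]
```

```bash
python3 -m pendant '[[[-0.4,-0.2,0],[0,0,0]],[[-0.8,-0.2,-0.1],[0,-0.06,0]],[[-0.9,0,-0.2],[0,0,0]],[[-0.9,0,-0.2],[0,0,0]],[[-0.9,0,-0.2],[0,0,0]]]'; python3 -m pendant '[[[-0.9,0,-0.2],[0,0,0]],[[-0.9,0,-0.2],[0,0,0]],[[-0.9,0,-0.1],[0,0,0]],[[-0.9,0,0],[0,0,0]],[[-0.7,0,0],[0,0,0]]]'; python3 -m pendant '[[[-0.2,0,0],[0,0,0]],[[0,0,0],[0,0,0]],[[0,0,0],[0,0,0]]]';  python3 -c "
from h import *
goal([.573,.2726,.09],.003)"
```

```text
time: 17.28
position: [0.5866, 0.1365, 0.0984]
tcp_rot: [-0.5, 0.501, -0.5, 0.499]
wrist_force: [0.4, 0.0, -3.4]
width: 0.0333
time: 17.7
position: [0.5712, 0.2663, 0.0983]
tcp_rot: [-0.5, 0.501, -0.499, 0.499]
wrist_force: [-0.2, -0.5, -3.2]
width: 0.033
time: 17.95
position: [0.5718, 0.2696, 0.0984]
tcp_rot: [-0.5, 0.501, -0.499, 0.499]
wrist_force: [-0.1, 1.6, -2.1]
width: 0.0328
t 17.95 pos [0.5718 0.2696 0.0984] F [-0.06  1.6  -2.11] w 0.0328 q6 1.952
turn units [ 0.01 -0.01  0.01] shift units (after turn) [-0.1   0.28  0.04] shift now-frame [-0.1   0.28  0.04]
tool axes (cols) now
 [[ 0.002 -0.001  1.   ]
 [-1.    -0.001  0.002]
 [ 0.001 -1.    -0.001]]
```

```bash
python3 -m pendant '[[[-0.1,0.4,0.04],[0,0,0]],[[0,0.5,0],[0,0,0]],[[0,0.3,0],[0,0,0]],[[0,0,0],[0,0,0]]]'; python3 - <<'E'
from h import *
goal([.573,.2726,.0185],.003)
c=cams.get_image("side"); im=c["pixels"][:,:,::-1]
a,b,d,e=235,270,350,350
o=cv2.convertScaleAbs(cv2.resize(im[b:e,a:d],None,fx=6.5,fy=6.5,interpolation=cv2.INTER_CUBIC),alpha=1.6,beta=20)
cv2.imwrite("pics/side11.png",o)
E
```

```text
time: 18.28
position: [0.5725, 0.2716, 0.0601]
tcp_rot: [-0.499, 0.502, -0.5, 0.499]
wrist_force: [-0.4, 0.7, -3.8]
width: 0.0331
t 18.28 pos [0.5725 0.2716 0.0601] F [-0.41  0.72 -3.82] w 0.0331 q6 1.956
turn units [ 0.03 -0.02  0.02] shift units (after turn) [-0.03  1.39  0.02] shift now-frame [-0.04  1.39  0.02]
tool axes (cols) now
 [[ 0.001 -0.003  1.   ]
 [-1.    -0.002  0.001]
 [ 0.002 -1.    -0.003]]
```

View pics/side11.png

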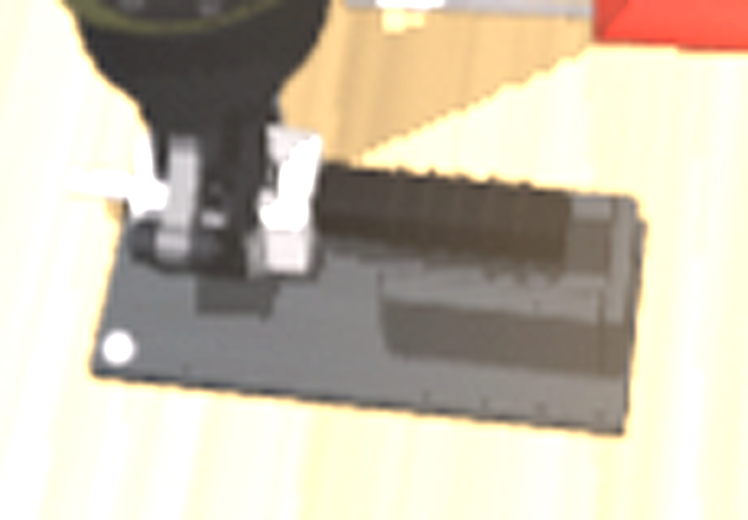

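Handle lies above the channel: its near lower edge (zoom (440,258)) is about 21 zoom px from the near wall's inner edge (440,279), which matches centred within about 1 mm, and it is parallel. Lowering.

```bash
python3 -m pendant '[[[-0.03,0.2,0.02],[0.03,-0.02,0.01]],[[0,0.2,0],[0,0,0]],[[0,0.1,0],[0,0,0]],[[0,0,0],[0,0,0]]]'; python3 -m pendant '[[[0,0.2,0],[0,0,0]],[[0,0.2,0],[0,0,0]],[[0,0.1,0],[0,0,0]],[[0,0,0],[0,0,0]]]'; python3 -c "
from h import *
goal([.573,.2726,.0185],.003)"
```

```text
time: 18.67
position: [0.5739, 0.2736, 0.0474]
tcp_rot: [0.502, -0.5, 0.498, -0.5]
wrist_force: [-0.7, 0.5, -3.0]
width: 0.0328
time: 19.0
position: [0.5738, 0.2736, 0.0321]
tcp_rot: [0.502, -0.5, 0.499, -0.5]
wrist_force: [-1.3, -0.7, -3.9]
width: 0.0331
t 19.0 pos [0.5738 0.2736 0.0321] F [-1.25 -0.72 -3.88] w 0.0331 q6 1.955
turn units [-0.02  0.01 -0.  ] shift units (after turn) [ 0.03  0.45 -0.03] shift now-frame [ 0.03  0.45 -0.03]
tool axes (cols) now
 [[ 0.004  0.002  1.   ]
 [-1.     0.     0.004]
 [-0.    -1.     0.002]]
```

Inside the channel with no side force. Continue down to touch.

```bash
python3 -m pendant '[[[0,0.15,0],[0,0,0]],[[0,0.15,0],[0,0,0]],[[0,0.08,0],[0,0,0]],[[0,0,0],[0,0,0]]]'; python3 -m pendant '[[[0,0.04,0],[0,0,0]],[[0,0,0],[0,0,0]]]'; python3 -m pendant '[[[0,0.04,0],[0,0,0]],[[0,0,0],[0,0,0]]]'
```

```text
time: 19.33
position: [0.574, 0.2736, 0.0209]
tcp_rot: [0.502, -0.5, 0.498, -0.5]
wrist_force: [-0.4, -0.1, -3.0]
width: 0.0328
time: 19.5
position: [0.5743, 0.2738, 0.0205]
tcp_rot: [0.502, -0.5, 0.498, -0.5]
wrist_force: [0.5, 0.1, -3.1]
width: 0.0332
time: 19.67
position: [0.5744, 0.2738, 0.0195]
tcp_rot: [0.502, -0.5, 0.498, -0.5]
wrist_force: [-0.6, -0.4, -1.5]
width: 0.0329
```

```bash
python3 -m pendant '[[[0,0.03,0],[0,0,0]],[[0,0,0],[0,0,0]]]'; python3 - <<'E'
from h import *
goal([.573,.2726,.0185],.003)
c=cams.get_image("side"); im=c["pixels"][:,:,::-1]
a,b,d,e=235,270,350,350
cv2.imwrite("pics/side12.png",cv2.convertScaleAbs(cv2.resize(im[b:e,a:d],None,fx=6.5,fy=6.5,interpolation=cv2.INTER_CUBIC),alpha=1.6,beta=20))
E
```

```text
time: 19.83
position: [0.5746, 0.2738, 0.0194]
tcp_rot: [0.502, -0.5, 0.498, -0.5]
wrist_force: [-3.0, -1.8, 5.1]
width: 0.0328
t 19.83 pos [0.5746 0.2738 0.0194] F [-2.97 -1.77  5.06] w 0.0328 q6 1.955
turn units [-0.04  0.01 -0.01] shift units (after turn) [ 0.04  0.03 -0.05] shift now-frame [ 0.04  0.03 -0.05]
tool axes (cols) now
 [[ 0.004  0.004  1.   ]
 [-1.     0.001  0.004]
 [-0.001 -1.     0.004]]
```

View pics/side12.png

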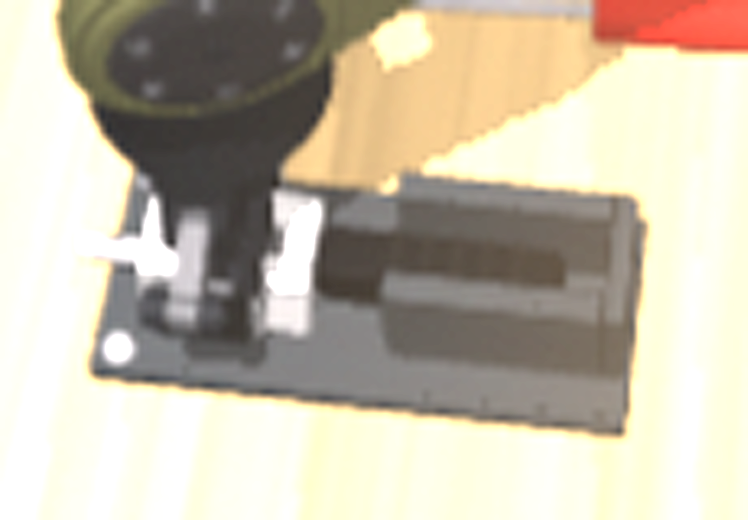

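Handle is down in the channel, head on the plate (contact force). Release and lift.

```bash
python3 -m pendant '[[[0,-0.01,0],[0,0,0]],[[0,0,0],[0,0,0]],[[0,0,0],[0,0,0]],[[0,0,0],[0,0,0]]]' 0.4; python3 -m pendant '[[[0,-0.3,0],[0,0,0]],[[0,-0.8,0],[0,0,0]],[[0,-0.9,0],[0,0,0]],[[0,-0.9,0],[0,0,0]],[[0,-0.5,-0.5],[0,0,0]]]'; python3 -m pendant '[[[0.5,0,-1],[0,0,0]],[[0.8,0,-1],[0,0,0]],[[0.9,0,-1],[0,0,0]],[[0.9,0,-1],[0,0,0]],[[0.9,0,-1],[0,0,0]]]'; python3 -m pendant '[[[0.5,0,-0.5],[0,0,0]],[[0,0,0],[0,0,0]],[[0,0,0],[0,0,0]]]'; python3 - <<'E'
from h import *
s=telemetry.state();print(s["time"],s["position"],s["wrist_force"])
for c in("side","top"):
    I=cams.get_image(c); im=I["pixels"][:,:,::-1]
    a,b,d,e=(235,270,350,350) if c=="side" else (195,140,255,245)
    k=6.5 if c=="side" else 5.5
    cv2.imwrite(f"pics/{c}13.png",cv2.convertScaleAbs(cv2.resize(im[b:e,a:d],None,fx=k,fy=k,interpolation=cv2.INTER_CUBIC),alpha=1.5,beta=10))
    cv2.imwrite(f"pics/{c}14.png",im)
    for L in ("gauge_head","handle_end"): print(c,L,[(np.round(x["position"],1).tolist(),round(x["conf"],2)) for x in finder.mark_of(L,c)[:2]])
E
```

```text
time: 20.22
position: [0.5743, 0.2738, 0.0187]
tcp_rot: [0.502, -0.5, 0.498, -0.5]
wrist_force: [-0.7, -0.5, 0.8]
width: 0.0598
time: 20.63
position: [0.5609, 0.2737, 0.1246]
tcp_rot: [0.503, -0.498, 0.498, -0.501]
wrist_force: [-0.4, 0.6, 0.4]
width: 0.0594
time: 21.05
position: [0.4078, 0.1521, 0.1204]
tcp_rot: [0.502, -0.5, 0.498, -0.5]
wrist_force: [0.8, -0.9, 0.4]
width: 0.0599
time: 21.3
position: [0.3946, 0.1377, 0.121]
tcp_rot: [0.502, -0.499, 0.498, -0.5]
wrist_force: [1.0, 0.0, 0.2]
width: 0.0596
21.3 [0.39457045 0.13766632 0.12100614] [1.00681082 0.02245981 0.17712263]
side gauge_head [([310.3, 269.0], 0.67)]
side handle_end [([314.7, 319.6], 0.83)]
top gauge_head [([137.3, 325.2], 0.65), ([174.0, 221.9], 0.56)]
top handle_end [([177.7, 453.0], 0.61)]
```

View pics/side13.png

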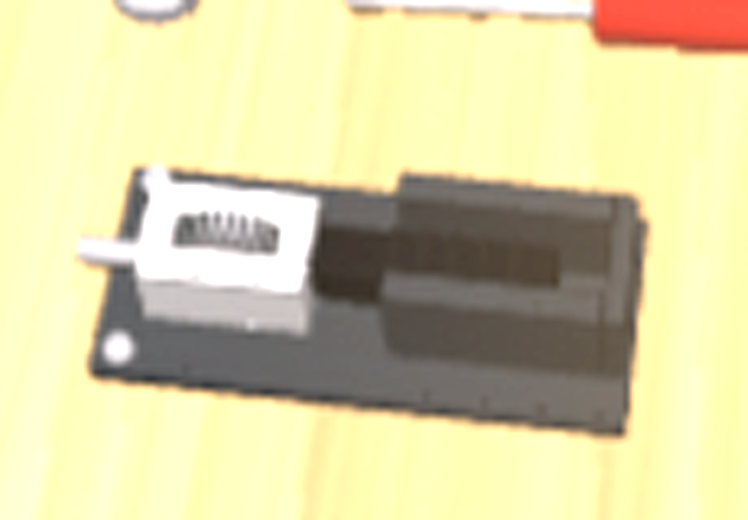

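View pics/top13.png

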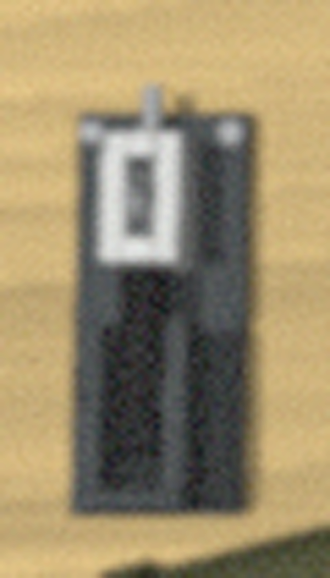

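View pics/top14.png

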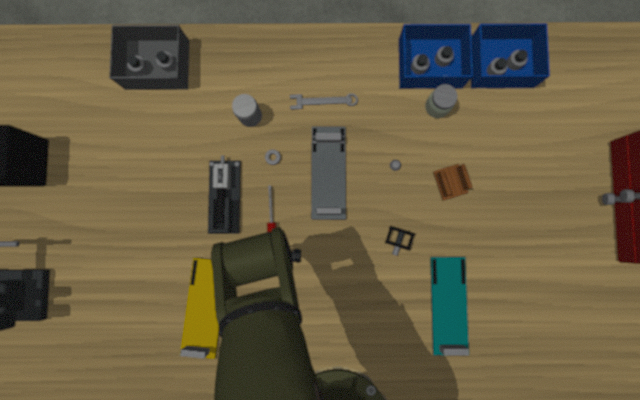

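```bash
python3 - <<'E'
from h import *
im=cams.get_image("top")
print("head",onz(im,195+141/5.5,140+198/5.5,.046).round(4),"rod tip",onz(im,195+152/5.5,140+87/5.5,.0285).round(4))
im=cams.get_image("side")
print("tip side",onz(im,235+78/6.5,270+247/6.5,.0285).round(4))
E
```

```text
head [0.5758 0.2732 0.046 ] rod tip [0.6276 0.2737 0.0285]
tip side [0.6279 0.2758 0.0285]
```

```bash
python3 -c "
from cell import arm
print(arm.sign_off())"
```

```text
the job is handed in; nothing more can be done
None
```

The job is handed in at about 21.5 s of the 61 s. The depth gauge is on the steel rest with its rod set, and as far as my checks show, every step was met.

- **In the setting block:** I lifted the gauge from the stall by its handle, laid it in the block and pushed it back until it touched the stop, then let go. The pictures showed the handle against the stop.
- **Rod setting:** I pressed the wheel with about 4–5.5 N and made three strokes towards the handle. On the third, the drag rose to about 3.5 N and stayed there, so the finger was slipping and the rod was against the anvil. The top and side pictures afterwards agreed.
- **On the rest:** I took the gauge by its head and lowered it into the channel with almost no side force, until the head pressed on the plate. Then I released it and moved clear.

**Last checks**
- **Position:** the pictures put the head about 4–6 mm ahead of its place and about 1–2 mm or less to the side. The handle is down in the channel, in line.
- **Rod:** it is out by about 20.5 mm, which matches the roughly 20.5 mm I estimated from stop to anvil before rolling.
- **Bystanders:** the screwdriver's handle was partly hidden by the arm in the last top picture. The other bystanders looked unmoved by eye.

**Disagreements:** estimates of the rest's sideways position ranged over about 3 mm between the cameras and the edges I used. Its plate also looked about 4 mm shorter than listed. The detector was also unreliable on the parked gauge, placing the head or handle end elsewhere in some pictures, so I used my own pixel measurements instead.

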